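# Lock out a bakery conveyor drive and hold the collar on the shaft flat

### The job

Lock out the tray conveyor drive by pushing the red plug fully home in its square socket, then pinch the shaft end across its blue flat with the fingers and turn the shaft until the flat faces the yellow mark. Then lift the loose collar with the fingers to mid-height of the flat, level, its brass set screw pointing squarely at the flat, pull it across so that the screw tip presses firmly on the blue flat, and finish while still holding it there; leave the plug in and do not disturb the jar, spare sprocket or hex key.

Things in the scene. Friction and masses are not known exactly. Their poses are not given: they have to be found in the camera images.
- drive: Grey gearbox, fixed to the bench, 150 mm (its x) by 210 mm (its y), flat top 70 mm above the bench; a blue motor, 68 mm across, sticks out 74 mm at its +y end. Origin: underside centre. On its top, at y +45 mm, stands a bearing boss (38 mm across, 16 mm high) with the upright shaft on its axis; the square socket is at y -60 mm.
- socket (a point): Centre of the mouth of the square plug socket, flush with the gearbox top, framed by red paint; hole 23 mm square, 20 mm deep, sides along the drive's x and y. 105 mm from the shaft axis. Axes as the drive's.
- mark (a point): Middle of the yellow painted line (40 mm by 7 mm) on the gearbox top, 48 mm from the shaft axis on the drive's +x side. Axes as the drive's.
- shaft (a joint): Angle of the upright shaft, rad: 0 when the blue flat faces the yellow mark (drive's +x), positive anticlockwise seen from above. Stiff enough to stay where it is left (about 0.06 N m), turns freely both ways to 3.1 rad. It starts between +0.6 and +1.5 rad.
- shaft_flat (a point): Centre of the blue flat on the shaft end, 7 mm from the shaft axis; its x axis points straight out of the flat, z up. D-shaped steel end, 22 mm round, 18 mm from flat to back, 28 mm tall: the flat is 16 mm wide and reaches 14 mm above and below this point, the upper end being the shaft's top (135 mm above the bench). Fingers squarely across it read 17 to 18 mm, on the round 20 to 22. Below it the shaft is a 16 mm round neck, 21 mm tall, down to the boss.
- collar_center (a point): Centre (half-way up, on the bore axis) of the dark steel shaft collar, a ring 45 mm across, 28 mm bore, 14 mm high, about 0.12 kg, loose round the shaft's neck and resting on the boss: its centre starts 93 mm above the bench, 23 mm above the gearbox top, 42 mm below the shaft's top. Its x axis points along the set screw, outwards; z up. It has 14 mm wide flats on its +y and -y sides for the fingers. Lifting it 28 mm brings the screw to mid-height of the flat.
- screw_tip (a point): Inner tip of the collar's brass set screw (tip 5 mm thick), 10 mm from the collar's centre along its x axis, standing 4 mm into the bore. The screw's 9 mm head stands 12 mm out of the ring on the same side. With the collar centred on the shaft and facing the flat the tip is 3 mm off the flat, so it touches when the collar has been pulled 3 mm away from the mark's side. Axes as the collar's.
- plug_center (a point): Centre (half-way up) of the lockout plug, 46 mm tall, about 0.09 kg, standing upright on the bench: red square grip 30 by 30 mm, 28 mm tall, above a black square prong 20 by 20 mm, 18 mm long with a tapered foot. Square about its own x and y; it fits in any quarter turn. Fully home, the grip sits on the gearbox top and this point is 5 mm above the socket mouth.
- grease: Bystander: white jar of food-grade grease with a green lid, 56 mm across, 110 mm tall, origin under its centre. It and the plug may have swapped places.
- sprocket: Bystander: spare steel sprocket lying flat, 84 mm across the teeth, 22 mm high, origin under its centre.
- hexkey: Bystander: T-handle hex key lying flat, 140 mm long along its x, orange 80 mm cross handle at the -x end, origin on the bench near the handle.

How it is judged (in metres and radians):
On the way, in this order (a step that is already met when the one before it is completed fails the run):
1. the red plug is fully home in its socket (z of plug_center in the frame of socket below 0.008 m and horizontal distance between plug_center and socket below 0.004 m and angle between plug_center's own z axis and vertical below 0.12 rad), for 0.2 s.
2. fingers on the blue flat, shaft turned so that the flat faces the yellow mark (within 0.17 rad) (value of joint shaft between -0.17 and 0.17 rad and contact force between the fingers and shaft_c0 above 1 N), for 0.2 s.
At the end, for the whole second after the job is handed in: Plug home (centre <8 mm above the mouth, <4 mm off axis, upright); flat facing the mark within 0.25 rad; fingers hold the collar (>2 N), level within 0.2 rad, centre within 8 mm of mid-flat, screw square within 0.25 rad, 5 mm of mid-flat sideways, tip pressing on the flat with >1 N (all of step 1 and value of joint shaft between -0.25 and 0.25 rad and z of collar_center in the frame of shaft_flat between -0.008 and 0.008 m and angle between collar_center's own z axis and vertical below 0.2 rad and y of screw_tip in the frame of shaft_flat between -0.005 and 0.005 m and x of screw_tip in the frame of shaft_flat between -0.003 and 0.003 m and angle between the x axis of collar_center and the x axis of shaft_flat, either way round below 0.25 rad and contact force between collar_c0 and shaft_c0 above 1 N and contact force between the fingers and collar above 2 N); the arm keeps its last pose, push and grip.
It fails at once if a bystander (jar, sprocket, hex key) is moved more than 30 mm (distance of any of grease, sprocket, hexkey from where it was at the start of the episode above 0.03 m).
It also fails if it takes over 54 s, if anything falls off the work surface, if the arm or the gripper's body presses on something with over 40 N, if the wrist force passes 120 N, or if a joint passes its speed limit or range.

### The arm

A 7-joint arm with a two-finger parallel gripper is mounted at the origin on the work surface. World frame = base frame: x ahead of the robot, y to its left, z up, the work surface at z = 0. Lengths are in mm, angles in rad, forces in N, time in s.
With the tool pointing down it reaches from about 400 to 850 mm from the base axis. Payload 6.9 kg.
Tool frame: the origin (TCP) lies at the very end of the fingers, on their centre line; the grasp point (between the pads) lies env.pinch_z behind it (env.pinch_z is the distance from the TCP to the grasp point, in mm); x points along the fingers, y is the direction in which the jaws open and shut, and the axes are right-handed (so a half turn about x gives the same grasp; the last joint's range is limited). The gripper opens to 85 mm and grips with 20 to 120 N. Pads are 22 mm wide; open, the fingers measure 114 mm over their backs; the gripper's body (76 mm by 85 mm) begins 54 mm behind the grasp point. The pads swing forward as they close: fully open they stand 13 mm farther back than shut.
Start: joints at [1.216, 0.507, -0.238, 1.5, 0.126, 1.149, -0.155], TCP at [277.326, -560.09, 199.075] pointing down, gripper open.
Joint ranges: [-3.08, 3.08], [-0.24, 2.05], [-1.43, 1.35], [0, 2.5], [-1.52, 4.66], [0.17, 1.96], [-2.89, 2.89]. Speed limits (rad/s): [2.39, 2.39, 3.14, 3.14, 3.14, 3.14, 3.14].

### API

Orientations are given as a 3x3 rotation matrix whose columns are the frame's x, y, z axes.
In Python, from bench import env gives the robot as it stands. The module is installed in compiled form; this text tells all that it offers.
- The arm moves only by the tool servo_tool, never from a script. Its arguments are lists of equal length, an entry for each row: "slide": the shift along the tool's x, y, z in m, a list of three; "delta_rot": the turn, a rotation vector about the tool's x, y, z in degrees, a list of three. In form: {"slide": [[x, y, z], ...], "delta_rot": [[ax, ay, az], ...]}. A call has 1 to 5 rows; each row shifts and turns the pose as measured when the row begins, along the tool's axes as they then stand; what a row does not reach is not made up. A row lasts 1/8 s, in which the tool goes at most 62.5 mm and 10.7 degrees, less where a joint would pass 70% of its speed; a pose out of reach is approached as far as the arm can. A call is refused whole if a number of a shift passes 0.0625 or a number of a turn 10.7, either way. A call with a gripper value outside its range is refused whole. "jaw" is the opening, from -1 (shut) to 1 (fully open), so that 0 is half open, set as the call begins (left out, the last holds). The fingers move at their own pace and stop on an object; the grip force is fixed at half the most. Time passes only in rows, so rows that do not move let the fingers close. It gives the time, the measured TCP pose, the force and the opening at its end, in the units of the state.
- env.read_state(): the state, without advancing time (a new reading comes with each control period).
- env.snapshot(name): name is "scene" or "top"; returns a dict with "color" (384x512x3 uint8, blue, green, red), "z_map" (384x512 float32, mm along the optical axis (not along the pixel's ray), 0 where there is no reading), "fx", "fy", "cx", "cy" (pixels), "rvec" (rotation vector, rad) and "tvec" (3), from world to camera coordinates, as OpenCV has them. Camera axes: x right, y down, z forward; pixel columns grow to the right and rows downward; lengths in mm; the calibration is good to about 2 mm. A picture is of the moment at which its call begins.
- env.finish_job(): hands the job in, once; it reports no verdict.
The state is a dict: "time_s": time; "joint_pos": joint angles; "joint_vel": joint speeds; "tau": joint torques, N m; "ee_pos": TCP position; "eef_rot": TCP orientation; "ft_force": force on the tool from outside, world axes, zero at the start; "torque": the same for the moment, N m; "opening": opening from 0.0 (shut) to 1.0 (fully open).
Only numpy, scipy, OpenCV 4.12 (cv2) and the standard library are available. Lean on these libraries where they do the work, as an engineer would, in place of code of your own. Each camera call takes 0.05 s, during which the arm holds its last target.

## Working session

There is one attempt and no reset: what is moved stays moved. The work goes in short steps, Python scripts to look and compute and a tool call to move; the robot and the scene stay as the last step left them, time stands still between calls to the robot, and variables do not carry over. Pictures are saved under pics/ and viewed, and the job is handed in when it is done.

Besides the shell and the picture viewer there is one more tool, called after "Request:" as name(argument=value, ...) on one line, values as JSON. servo_tool: Moves the arm, as the interface text tells. Its arguments: {"type":"object","properties":{"slide":{"type":"array","items":{"type":"array","items":{"type":"number"}}},"delta_rot":{"type":"array","items":{"type":"array","items":{"type":"number"}}},"jaw":{"type":"number"}},"required":["slide","delta_rot"]}

```bash
mkdir -p pics; ls; python3 - <<'E'
from bench import env
import cv2,numpy as np
np.set_printoptions(precision=4,suppress=True)
s=env.read_state();print(s, env.pinch_z)
for n in("scene","top"):
    d=env.snapshot(n);cv2.imwrite(f"pics/{n}0.png",d["color"]);np.savez(f"{n}0.npz",**d)
    print(n,d["fx"],d["fy"],d["cx"],d["cy"],d["rvec"],d["tvec"])
E
```

```text
pics
{'time_s': 0.0, 'joint_pos': array([ 1.2165,  0.5084, -0.2375,  1.5011,  0.1257,  1.1489, -0.1548]), 'joint_vel': array([-0.    , -0.0014, -0.0008,  0.0004, -0.0005, -0.0002, -0.0017]), 'tau': array([ -0.0003, -62.0609,  -2.1864, -24.9663,   0.0128,   0.0118,
        -0.    ]), 'ee_pos': array([ 277.0017, -559.6092,  198.2149]), 'eef_rot': array([[-0.0009,  0.4437, -0.8962],
       [ 0.0016, -0.8962, -0.4437],
       [-1.    , -0.0019,  0.    ]]), 'ft_force': array([ 0.0483, -0.4036,  0.1485]), 'torque': array([-0.0432,  0.0045,  0.0257]), 'opening': 1.0003700553465307} 18.700000000000003
scene 428.5987449174933 428.5987449174933 252.1616118884172 191.83986411916425 [ 1.9844  1.3616 -0.5871] [-201.8237 -282.1198 1476.3487]
top 487.71744341897755 487.71744341897755 251.8149033132029 190.491612643007 [ 2.1497 -2.1751  0.1252] [  20.3843  553.1324 1463.575 ]
```

View pics/scene0.png

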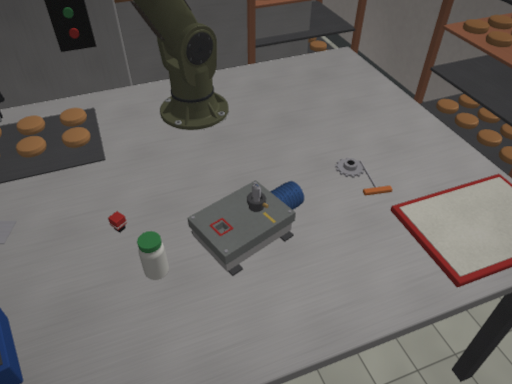

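View pics/top0.png

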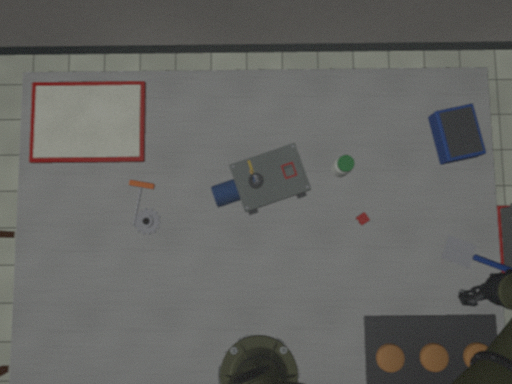

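The scene view shows the plug at (118,220), the jar at (152,255) and the drive near (242,222). The top view shows the plug at (363,218), the socket at (289,170), the boss at (256,180), the mark at (250,166) and the jar at (344,164). Next I'll measure them.

```bash
cat > h.py <<'E'
import cv2,numpy as np
np.set_printoptions(precision=4,suppress=True)
def cam(d):
    R=cv2.Rodrigues(np.array(d["rvec"],float))[0];t=np.array(d["tvec"],float).ravel()
    return R,t
def ray(d,u,v,z):
    R,t=cam(d);c=-R.T@t
    r=R.T@np.array([(u-d["cx"])/d["fx"],(v-d["cy"])/d["fy"],1.])
    return c+r*(z-c[2])/r[2]
def proj(d,p):
    return cv2.projectPoints(np.array(p,float).reshape(-1,3),np.array(d["rvec"],float),np.array(d["tvec"],float),np.array([[d["fx"],0,d["cx"]],[0,d["fy"],d["cy"]],[0,0,1]],float),None)[0].reshape(-1,2)
def pts(d):
    R,t=cam(d);z=d["z_map"];v,u=np.mgrid[:z.shape[0],:z.shape[1]]
    P=np.stack([(u-d["cx"])/d["fx"]*z,(v-d["cy"])/d["fy"]*z,z],-1)
    return (P-t)@R
def mask(d,lo,hi):
    return cv2.inRange(cv2.cvtColor(d["color"],cv2.COLOR_BGR2HSV),np.array(lo),np.array(hi))
def comps(m,amin=5):
    n,l,s,c=cv2.connectedComponentsWithStats(m)
    return [(i,s[i],c[i],l==i) for i in range(1,n) if s[i,4]>=amin]
def crop(d,box,k,name):
    x0,y0,x1,y1=box
    cv2.imwrite(name,cv2.resize(d["color"][y0:y1,x0:x1],None,fx=k,fy=k,interpolation=cv2.INTER_CUBIC))
E
python3 - <<'E'
from h import *
for n in("scene","top"):
    d=np.load(n+"0.npz")
    R,t=cam(d);print(n,"cam at",-R.T@t)
    P=pts(d);ok=d["z_map"]>0
    red=mask(d,(0,120,60),(8,255,255))|mask(d,(172,120,60),(180,255,255))
    for nm,m in (("red",red),("yellow",mask(d,(18,100,80),(32,255,255))),("green",mask(d,(50,80,40),(85,255,255))),("blue",mask(d,(95,100,40),(125,255,255)))):
        for i,s,c,l in comps(m,6):
            q=P[l&ok]
            if len(q): print(nm,s,c.round(1),np.median(q,0).round(0),q.min(0).round(0),q.max(0).round(0))
    crop(d,(180,170,310,270) if n=="scene" else (205,135,315,220),6 if n=="scene" else 7,f"pics/{n}_c0.png")
E
```

```text
scene cam at [1254.6852 -266.9601  808.9668]
red [70 28  9 10 77] [73.9 32.4] [-554. -326.  104.] [-567. -343.   82.] [-545. -310.  119.]
red [ 391  174  121  113 1577] [448.4 242.7] [820. 363.  17.] [651. 349.   3.] [911. 708.  25.]
red [109 212  17  15 166] [116.6 219. ] [ 469. -319.   45.] [ 448. -337.   29.] [ 484. -301.   51.]
red [210 218  23  18  90] [220.9 226.7] [611. -95.  71.] [ 584. -118.   67.] [634. -72.  74.]
red [118 225   6   5   7] [120.9 227. ] [ 477. -314.   19.] [ 468. -322.   13.] [ 481. -309.   24.]
yellow [263 203   5   5  17] [265.1 204.8] [603.  16.  96.] [597.  13.  90.] [608.  20.  99.]
yellow [263 212  13  11  39] [269.1 217.1] [621.  20.  71.] [602.  11.  69.] [639.  27.  74.]
green [63  7 11 11 96] [67.7 12. ] [-554. -327.  183.] [-572. -346.  158.] [-542. -309.  199.]
green [137 232  24  21 391] [148.8 241.8] [ 629. -260.  109.] [ 598. -284.   94.] [ 648. -237.  113.]
blue [272 182  31  27 522] [289.4 194.1] [561. 103.  67.] [522.  61.  22.] [595. 137.  77.]
blue [   0  309   23   75 1044] [  7.9 354.6] [ 758. -555.   48.] [ 639. -573.    4.] [ 792. -543.   75.]
top cam at [ 381.6525   15.8147 1517.4037]
red [  30   82  115   80 1081] [ 89.5 126.2] [737. 522.  20.] [651. 351.   9.] [911. 708.  33.]
red [498 206   8  58 144] [500.3 232.8] [  433. -1068.  -618.] [  299. -1098.  -634.] [  548. -1059.  -593.]
red [357 213  12  11  75] [362.5 218.3] [ 464. -319.   48.] [ 449. -336.   41.] [ 479. -303.   55.]
yellow [248 161   5  12  26] [250.3 167.1] [618.  18.  73.] [600.  13.  69.] [638.  24. 106.]
green [338 156  16  15 185] [345.5 163. ] [ 622. -260.  111.] [ 601. -283.  104.] [ 643. -238.  119.]
blue [429 104  56  60 795] [447.9 137.1] [ 702. -569.   68.] [ 631. -688.   11.] [ 807. -545.   79.]
blue [212 181  26  23 349] [224.9 191.3] [548.  94.  70.] [513.  59.  52.] [580. 133.  80.]
blue [474 255  38  16 171] [491.4 263. ] [ 324. -708.   20.] [ 303. -770.   11.] [ 349. -613.  303.]
```

View pics/scene_c0.png

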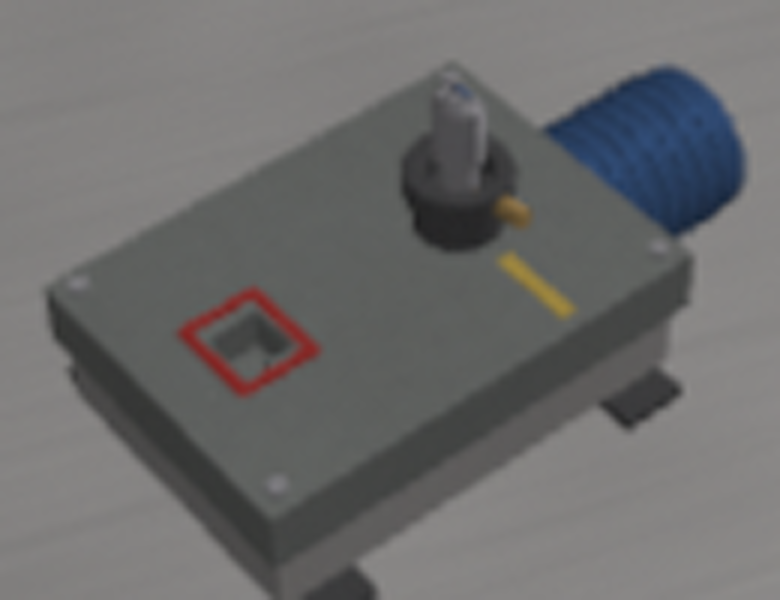

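View pics/top_c0.png

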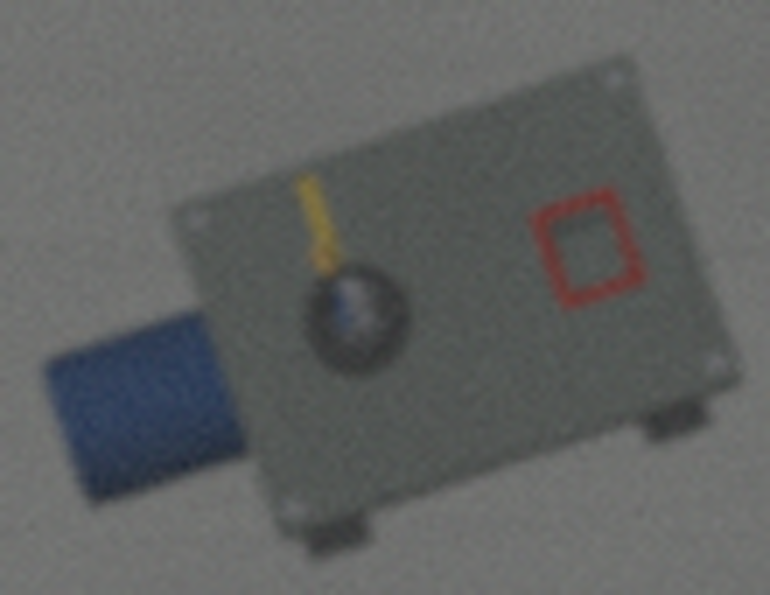

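```bash
cat > meas.py <<'E'
from h import *
def rect_on_plane(d,m,z):
    c=max(cv2.findContours(m,cv2.RETR_EXTERNAL,cv2.CHAIN_APPROX_NONE)[0],key=cv2.contourArea)
    q=np.array([ray(d,u,v,z)[:2] for u,v in c.reshape(-1,2)],np.float32)
    return cv2.minAreaRect(q)
E
python3 - <<'E'
from meas import *
for n in("scene","top"):
    d=np.load(n+"0.npz");red=mask(d,(0,100,50),(8,255,255))|mask(d,(172,100,50),(180,255,255))
    P=pts(d)
    for i,s,c,l in comps(red,30):
        p=np.median(P[l],0)
        if abs(p[0]-611)<40 and abs(p[1]+95)<40:
            r=rect_on_plane(d,(l*255).astype(np.uint8),70);print(n,"socket frame",r)
        if abs(p[0]-466)<30 and abs(p[1]+319)<30:
            top=l&(P[...,2]>40) if n=="scene" else l
            print(n,"plug",rect_on_plane(d,(top*255).astype(np.uint8),46))
    y=mask(d,(18,80,60),(34,255,255))
    for i,s,c,l in comps(y,6):
        print(n,"yellow",c,rect_on_plane(d,(l*255).astype(np.uint8),70))
    # drive top from depth
    box=(np.abs(P[...,0]-590)<150)&(np.abs(P[...,1]+30)<150)
    t=box&(P[...,2]>60)&(P[...,2]<80)&~(mask(d,(95,100,40),(125,255,255))>0)
    l=max(comps((t*255).astype(np.uint8)),key=lambda a:a[1][4])[3]
    print(n,"drive top",rect_on_plane(d,(l*255).astype(np.uint8),70), np.median(P[l][:,2]))
    b=box&(P[...,2]>115)&(P[...,2]<150)&(P[...,0]<640)&(P[...,0]>560)&(np.abs(P[...,1])<40)
    print(n,"shaft pts",b.sum(),P[b].mean(0),P[b].max(0),P[b].min(0))
    b=box&(P[...,2]>92)&(P[...,2]<108)&(P[...,0]<640)&(P[...,0]>540)&(np.abs(P[...,1])<40)
    print(n,"collar top",b.sum(),np.median(P[b],0),P[b].max(0),P[b].min(0))
E
```

```text
scene plug ((467.7017517089844, -318.18218994140625), (36.057884216308594, 30.833221435546875), 31.51951026916504)
scene socket frame ((607.544189453125, -95.01983642578125), (44.296634674072266, 38.265953063964844), 18.111614227294922)
scene yellow [264.8095 204.8095] ((579.274658203125, 26.914337158203125), (15.670056343078613, 9.928860664367676), 33.40259552001953)
scene yellow [269.     217.1364] ((619.8983764648438, 19.904029846191406), (39.57155227661133, 7.726847171783447), 14.07497501373291)
scene drive top ((589.7101440429688, -27.372360229492188), (158.7237548828125, 239.3131103515625), 18.255704879760742) 70.1027289510087
scene shaft pts 101 [579.5906   2.186  128.8467] [588.0721  11.3621 137.4232] [562.9846  -5.9263 115.0119]
scene collar top 190 [584.0263   1.8882  98.8678] [608.1594  27.5506 107.3287] [554.7367 -17.852   92.0886]
top socket frame ((610.1248168945312, -97.0341796875), (42.111778259277344, 36.09377670288086), 17.941303253173828)
top plug ((463.5498962402344, -319.5027770996094), (26.463111877441406, 27.982446670532227), 32.53315353393555)
top yellow [250.1429 166.7143] ((622.028076171875, 17.976226806640625), (40.56191635131836, 8.473658561706543), 11.746665954589844)
top drive top ((589.0693359375, -35.20856475830078), (151.25634765625, 218.4973602294922), 18.25248908996582) 71.393641835857
top shaft pts 46 [575.6689   2.5201 135.185 ] [586.2486  10.244  142.6254] [565.2671  -6.9606 115.2869]
top collar top 127 [579.0012   7.4202 100.6919] [609.054   24.8715 107.7288] [555.243  -16.4146  92.5616]
```

```bash
cat > plan.py <<'E'
import sys
from bench import env
from h import *
from scipy.spatial.transform import Rotation as Ro
# usage: plan.py x y z jawdeg
s=env.read_state();R=s["eef_rot"];p=s["ee_pos"]
x,y,z,a=map(float,sys.argv[1:5])
a=np.deg2rad(a);X=np.array([0,0,-1.]);Y=np.array([np.cos(a),np.sin(a),0]);T=np.stack([X,Y,np.cross(X,Y)],1)
print("t",round(s["time_s"],3),"tcp",p.round(1),"jaw",np.rad2deg(np.arctan2(R[1,1],R[0,1])).round(2),"open",round(s["opening"],3),"F",s["ft_force"].round(1),"q",s["joint_pos"].round(2))
print("slide mm",(R.T@(np.array([x,y,z])-p)).round(1),"rot deg",np.rad2deg(Ro.from_matrix(R.T@T).as_rotvec()).round(2))
E
python3 plan.py 465.6 -318.9 100 -58
```

```text
t 0.1 tcp [ 277.1 -559.7  198.3] jaw -63.66 open 1.003 F [0.3 0.  0.2] q [ 1.22  0.51 -0.24  1.5   0.13  1.15 -0.15]
slide mm [  98.5 -131.9 -275.8] rot deg [-5.66 -0.    0.09]
```

Request:
servo_tool(slide=[[0.0, -0.026, -0.055], [0.015, -0.026, -0.055], [0.02, -0.026, -0.055], [0.02, -0.026, -0.055], [0.02, -0.026, -0.055]], delta_rot=[[0, 0, 0], [0, 0, 0], [0, 0, 0], [0, 0, 0], [-5.7, 0, 0]])

```text
time_s: 0.72
ee_pos: [461.9, -327.7, 123.0]
eef_rot: [[-0.002, 0.522, -0.853], [-0.001, -0.853, -0.522], [-1.0, -0.0, 0.002]]
ft_force: [1.2, -1.1, 0.0]
opening: 1.002
```

```bash
python3 plan.py 465.6 -318.9 80 -58
```

```text
t 0.725 tcp [ 461.9 -327.7  123. ] jaw -58.55 open 1.002 F [ 1.2 -1.1  0. ] q [ 0.76  0.5  -0.29  1.76  0.17  0.91 -0.62]
slide mm [43.  -5.5 -7.9] rot deg [-0.55  0.12  0.  ]
```

Request:
servo_tool(slide=[[0.02, -0.0055, -0.008], [0.05, 0, 0], [0.03, 0, 0]], delta_rot=[[-0.5, 0, 0], [0, 0, 0], [0, 0, 0]])

```text
time_s: 1.1
ee_pos: [471.1, -311.8, 20.8]
eef_rot: [[0.002, 0.54, -0.842], [0.001, -0.842, -0.54], [-1.0, 0.0, -0.002]]
ft_force: [0.3, -0.8, 0.4]
opening: 1.001
```

```bash
python3 plan.py 465.6 -318.9 19 -58; python3 - <<'E'
from bench import env
from h import *
for n in ("scene","top"):
    d=env.snapshot(n);u,v=proj(d,[465,-319,40])[0].astype(int)
    crop(d,(max(u-40,0),max(v-35,0),u+40,v+35),8 if n=="scene" else 8,f"pics/{n}1.png")
a=cv2.imread("pics/scene1.png");b=cv2.imread("pics/top1.png")
cv2.imwrite("pics/both1.png",cv2.resize(np.hstack([a,b]),(800,350)))
E
```

```text
t 1.1 tcp [ 471.1 -311.8   20.8] jaw -57.32 open 1.001 F [ 0.3 -0.8  0.4] q [ 0.71  0.62 -0.26  1.88  0.24  0.67 -0.69]
slide mm [1.8 3.  8.4] rot deg [ 0.68 -0.13 -0.02]
```

View pics/both1.png

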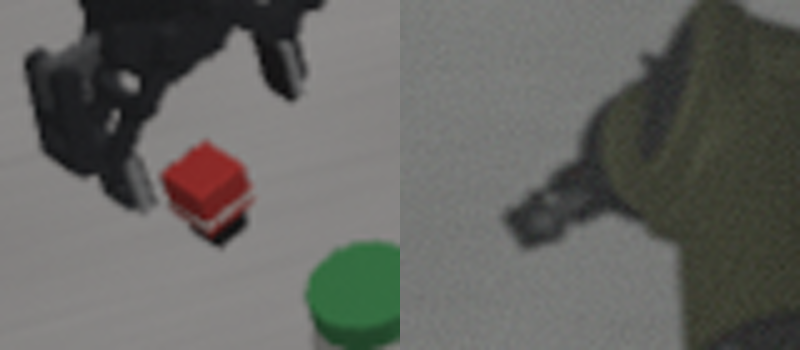

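The plug stands between the open fingers: left finger tip near (140,195), plug at (207,190). I need to correct about 8 mm along tool z, then close.

Request:
servo_tool(slide=[[0.002, 0.003, 0.0085], [0, 0, 0]], delta_rot=[[0.6, 0, 0], [0, 0, 0]])

```text
time_s: 1.45
ee_pos: [464.3, -320.0, 19.4]
eef_rot: [[-0.0, 0.529, -0.848], [0.002, -0.848, -0.529], [-1.0, -0.001, -0.001]]
ft_force: [0.4, -0.9, -0.1]
opening: 0.998
```

```bash
python3 plan.py 465.6 -318.9 18 -58
```

```text
t 1.45 tcp [ 464.3 -320.    19.4] jaw -58.03 open 0.998 F [ 0.4 -0.9 -0.1] q [ 0.72  0.62 -0.25  1.88  0.23  0.67 -0.68]
slide mm [ 1.4 -0.3 -1.7] rot deg [-0.03 -0.04  0.08]
```

Request:
servo_tool(slide=[[0.0015, 0, -0.0015], [0, 0, 0], [0, 0, 0], [0, 0, 0], [0, 0, 0]], delta_rot=[[0, 0, 0], [0, 0, 0], [0, 0, 0], [0, 0, 0], [0, 0, 0]], jaw=-1)

```text
time_s: 2.08
ee_pos: [467.0, -320.3, 20.5]
eef_rot: [[0.004, 0.529, -0.849], [-0.001, -0.849, -0.529], [-1.0, 0.003, -0.003]]
ft_force: [0.6, -0.5, -0.1]
opening: 0.003
```

```bash
python3 plan.py 465.6 -318.9 120 -72; python3 - <<'E'
from bench import env
from h import *
d=env.snapshot("scene");u,v=proj(d,[465,-319,40])[0].astype(int)
crop(d,(max(u-40,0),max(v-35,0),u+40,v+35),8,"pics/s2.png")
E
```

```text
t 2.075 tcp [ 467.  -320.3   20.5] jaw -58.07 open 0.003 F [ 0.6 -0.5 -0.1] q [ 0.72  0.62 -0.25  1.88  0.23  0.67 -0.68]
slide mm [-99.5  -1.7   0.1] rot deg [13.93 -0.18 -0.14]
```

View pics/s2.png

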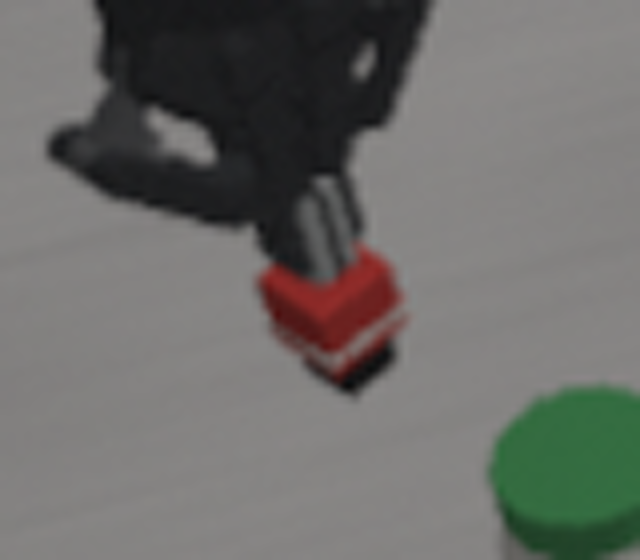

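```bash
python3 - <<'E'
from bench import env
from h import *
d=env.snapshot("scene");P=pts(d)
print(proj(d,[[467,-320,20],[467,-320,40],[467,-320,60]]))
u,v=proj(d,[465,-319,40])[0].astype(int); print("crop origin",u-40,v-35)
for r in range(v-12,v+18,2): print(r,[tuple(P[r,c].round(0).astype(int)) for c in range(u-6,u+14,4)])
red=mask(d,(0,100,50),(8,255,255))|mask(d,(172,100,50),(180,255,255))
for i,s,c,l in comps(red,30):
    p=np.median(P[l],0)
    if abs(p[0]-466)<60 and abs(p[1]+319)<60:
        top=l&(P[...,2]>42);q=P[l];print(s,c,q.min(0),q.max(0),P[top].mean(0),top.sum())
E
```

```text
[[118.0243 224.8198]
 [116.2638 219.3106]
 [114.4565 213.6552]]
crop origin 76 183
206 [(np.int64(482), np.int64(-323), np.int64(102)), (np.int64(479), np.int64(-315), np.int64(96)), (np.int64(473), np.int64(-307), np.int64(87)), (np.int64(380), np.int64(-302), np.int64(-2)), (np.int64(386), np.int64(-292), np.int64(-1))]
208 [(np.int64(479), np.int64(-325), np.int64(92)), (np.int64(476), np.int64(-316), np.int64(87)), (np.int64(472), np.int64(-308), np.int64(80)), (np.int64(392), np.int64(-303), np.int64(2)), (np.int64(394), np.int64(-293), np.int64(0))]
210 [(np.int64(477), np.int64(-326), np.int64(85)), (np.int64(480), np.int64(-318), np.int64(84)), (np.int64(475), np.int64(-309), np.int64(77)), (np.int64(393), np.int64(-304), np.int64(-4)), (np.int64(401), np.int64(-294), np.int64(0))]
212 [(np.int64(474), np.int64(-328), np.int64(76)), (np.int64(478), np.int64(-319), np.int64(76)), (np.int64(475), np.int64(-311), np.int64(70)), (np.int64(403), np.int64(-305), np.int64(-2)), (np.int64(409), np.int64(-295), np.int64(0))]
214 [(np.int64(469), np.int64(-330), np.int64(64)), (np.int6
[... 2001 characters left out ...]
t64(470), np.int64(-315), np.int64(2)), (np.int64(469), np.int64(-305), np.int64(-3))]
232 [(np.int64(467), np.int64(-343), np.int64(2)), (np.int64(466), np.int64(-334), np.int64(-2)), (np.int64(470), np.int64(-325), np.int64(-2)), (np.int64(475), np.int64(-316), np.int64(0)), (np.int64(478), np.int64(-306), np.int64(-1))]
234 [(np.int64(470), np.int64(-345), np.int64(-1)), (np.int64(475), np.int64(-335), np.int64(1)), (np.int64(477), np.int64(-326), np.int64(-2)), (np.int64(483), np.int64(-317), np.int64(1)), (np.int64(486), np.int64(-307), np.int64(1))]
[109 214  17  13 133] [116.985 220.188] [ 455.1332 -337.1104   27.9959] [ 483.0217 -300.1676   60.111 ] [ 470.3636 -318.428    45.8459] 73
```

The fingers shut completely, and their tips appear just above the plug top, at crop (330,280), with the plug unmoved. That disagrees with the reported TCP height, so I'll lift and measure the real fingertip.

Request:
servo_tool(slide=[[-0.06, 0, 0], [-0.02, 0, 0], [0, 0, 0]], delta_rot=[[0, 0, 0], [0, 0, 0], [0, 0, 0]])

```text
time_s: 2.55
ee_pos: [466.3, -319.9, 101.3]
eef_rot: [[0.002, 0.529, -0.849], [0.001, -0.849, -0.529], [-1.0, 0.0, -0.002]]
ft_force: [-0.6, 0.4, -0.4]
opening: -0.005
```

```bash
python3 plan.py 465.6 -318.9 18 -58; python3 - <<'E'
from bench import env
from h import *
p=env.read_state()["ee_pos"]
d=env.snapshot("scene");np.savez("s3.npz",**d)
u,v=proj(d,p)[0];print("tcp px",u,v,"crop",(u-76+0)*8)
u,v=map(int,(u,v));crop(d,(u-40,v-35,u+40,v+35),8,"pics/s3.png");print(u-40,v-35)
P=pts(d);m=(P[...,2]>55)&(np.abs(P[...,0]-p[0])<60)&(np.abs(P[...,1]-p[1])<60)
for z in range(60,200,10):
    k=m&(P[...,2]>=z)&(P[...,2]<z+10);print(z,k.sum(),P[k].mean(0).round(0) if k.any() else '')
E
```

```text
t 2.55 tcp [ 466.3 -319.9  101.3] jaw -58.06 open -0.005 F [-0.6  0.4 -0.4] q [ 0.75  0.52 -0.29  1.8   0.19  0.85 -0.64]
slide mm [83.3 -1.3  0.2] rot deg [-0.06 -0.12 -0.02]
tcp px 110.57159120231307 201.28113786736216 crop 276.5727296185046
70 166
60 0 
70 0 
80 0 
90 0 
100 0 
110 0 
120 0 
130 9 [ 474. -314.  138.]
140 39 [ 474. -317.  145.]
150 49 [ 474. -318.  155.]
160 44 [ 473. -316.  165.]
170 41 [ 475. -314.  176.]
180 140 [ 473. -315.  186.]
190 114 [ 472. -313.  195.]
```

View pics/s3.png

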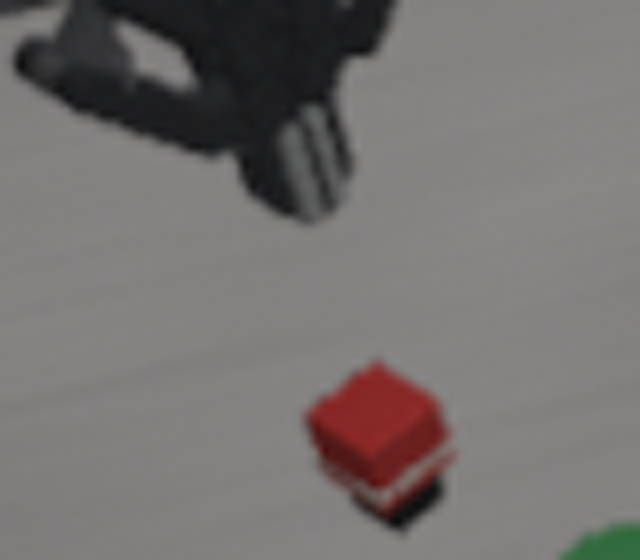

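```bash
python3 - <<'E'
from h import *
d=np.load("s3.npz")
for z in (101,120,125,130,135,140): print(z,proj(d,[[466.3,-319.9,z],[472,-316,z],[476,-316,z]]).round(1).tolist())
P=pts(d);g=d["color"]
for r in range(186,200): print(r,[(c,int(P[r,c,0]),int(P[r,c,2])) for c in range(104,116,2)])
E
```

```text
101 [[110.6, 201.4], [112.6, 202.5], [112.9, 203.7]]
120 [[108.7, 195.5], [110.8, 196.7], [111.0, 197.8]]
125 [[108.2, 194.0], [110.3, 195.2], [110.5, 196.3]]
130 [[107.7, 192.4], [109.8, 193.6], [110.0, 194.7]]
135 [[107.2, 190.8], [109.3, 192.0], [109.5, 193.1]]
140 [[106.7, 189.2], [108.8, 190.4], [109.0, 191.5]]
186 [(104, 474, 158), (106, 476, 158), (108, 473, 154), (110, 474, 154), (112, 471, 150), (114, 296, 0)]
187 [(104, 474, 154), (106, 475, 154), (108, 476, 153), (110, 476, 152), (112, 470, 146), (114, 299, 0)]
188 [(104, 477, 154), (106, 475, 151), (108, 476, 151), (110, 470, 145), (112, 471, 144), (114, 305, 1)]
189 [(104, 477, 152), (106, 474, 148), (108, 477, 149), (110, 470, 142), (112, 471, 141), (114, 311, 3)]
190 [(104, 478, 150), (106, 478, 148), (108, 476, 145), (110, 470, 139), (112, 474, 141), (114, 311, 0)]
191 [(104, 476, 145), (106, 477, 145), (108, 478, 144), (110, 474, 139), (112, 474, 138), (114, 313, -2)]
192 [(104, 310, 0), (106, 477, 141), (108, 478, 141), (110, 477, 138), (112, 318, 0), (114, 323, 2)]
193 [(104, 311, -1), (106, 319, 3), (108, 474, 134), (110, 323, 2), (112, 319, -2), (114, 323, 0)]
194 [(104, 316, -1), (106, 321, 1), (108, 320, -1), (110, 324, 0), (112, 329, 3), (114, 325, -2)]
195 [(104, 320, -1), (106, 322, -1), (108, 322, -3), (110, 327, 0), (112, 333, 3), (114, 332, 0)]
196 [(104, 326, 0), (106, 326, -1), (108, 327, -1), (110, 330, -1), (112, 333, 0), (114, 333, -2)]
197 [(104, 328, -1), (106, 333, 1), (108, 334, 0), (110, 335, 0), (112, 339, 1), (114, 340, 0)]
198 [(104, 330, -2), (106, 336, 0), (108, 339, 0), (110, 338, 0), (112, 344, 2), (114, 345, 1)]
199 [(104, 339, 0), (106, 340, 0), (108, 342, 0), (110, 342, -1), (112, 347, 1), (114, 349, 1)]
```

The shut fingertips are really at z≈134, against a reported TCP of z 101, so they sit about 33 mm higher than stated. I'll open them and measure again.

Request:
servo_tool(slide=[[0, 0, 0], [0, 0, 0], [0, 0, 0], [0, 0, 0]], delta_rot=[[0, 0, 0], [0, 0, 0], [0, 0, 0], [0, 0, 0]], jaw=0.0)

```text
time_s: 3.1
ee_pos: [464.4, -318.6, 97.1]
eef_rot: [[-0.003, 0.529, -0.848], [0.004, -0.848, -0.529], [-1.0, -0.006, 0.001]]
ft_force: [0.2, 0.5, -0.3]
opening: 0.5
```

```bash
python3 plan.py 465.6 -318.9 18 -58; python3 - <<'E'
from bench import env
from h import *
p=env.read_state()["ee_pos"]
for n in("scene","top"):
    d=env.snapshot(n);np.savez(n+"4.npz",**d)
    u,v=map(int,proj(d,p)[0]);crop(d,(u-40,v-35,u+40,v+35),5,f"pics/{n}4.png");print(u-40,v-35)
    if n=="top":break
    P=pts(d);
    for sgn in(1,-1):
        m=(P[...,2]>55)&(np.abs(P[...,0]-p[0])<70)&(np.abs(P[...,1]-p[1])<70)
        ax=(P-p)@np.array([.529,-.849,0])
        m&=(ax*sgn>0)&(np.abs(ax)<60)
        print(sgn,"min z",np.sort(P[m][:,2])[:12].round(0))
        for z in range(110,170,8):
            k=m&(P[...,2]>=z)&(P[...,2]<z+8);print(z,k.sum(),P[k].mean(0).round(0) if k.any() else '',np.sort(ax[k]*sgn)[:3].round(0))
a=cv2.imread("pics/scene4.png");b=cv2.imread("pics/top4.png");cv2.imwrite("pics/b4.png",np.hstack([a,b]))
E
```

```text
t 3.1 tcp [ 464.4 -318.6   97.1] jaw -58.04 open 0.5 F [ 0.2  0.5 -0.3] q [ 0.75  0.52 -0.29  1.8   0.19  0.85 -0.64]
slide mm [79.1  1.3 -0.9] rot deg [-0.04  0.03  0.32]
71 166
1 min z [131. 133. 134. 134. 137. 137. 138. 138. 138. 138. 140. 140.]
110 0  []
118 0  []
126 3 [ 483. -333.  133.] [19. 22. 25.]
134 16 [ 486. -337.  139.] [21. 22. 22.]
142 21 [ 484. -339.  146.] [20. 22. 23.]
150 24 [ 485. -339.  154.] [21. 22. 22.]
158 28 [ 486. -338.  161.] [20. 20. 20.]
166 13 [ 488. -339.  170.] [21. 24. 26.]
-1 min z [132. 133. 133. 134. 134. 134. 135. 135. 135. 136. 137. 138.]
110 0  []
118 0  []
126 4 [ 448. -301.  133.] [23. 24. 24.]
134 24 [ 455. -295.  139.] [23. 23. 23.]
142 23 [ 454. -293.  147.] [22. 23. 23.]
150 24 [ 455. -294.  154.] [23. 23. 23.]
158 25 [ 454. -293.  162.] [23. 23. 23.]
166 24 [ 454. -295.  169.] [22. 23. 23.]
326 181
```

View pics/b4.png

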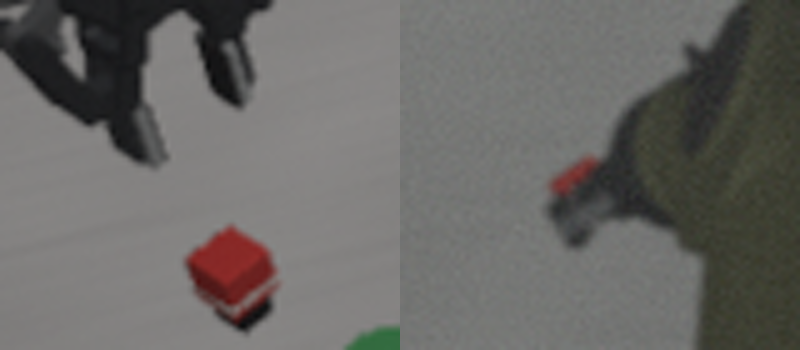

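Half open, the tips are at z≈132 with the TCP at 97, at crop (150,160) and (240,105). The lateral position agrees. I'll use tip z = TCP z + 34 from here, and lower until the tips are about level with the foot of the red grip.

Request:
servo_tool(slide=[[0.05, 0.001, -0.001], [0.03, 0, 0], [0, 0, 0]], delta_rot=[[0, 0, 0], [0, 0, 0], [0, 0, 0]])

```text
time_s: 3.58
ee_pos: [466.9, -319.6, 16.5]
eef_rot: [[-0.0, 0.529, -0.849], [0.002, -0.849, -0.529], [-1.0, -0.002, -0.001]]
ft_force: [-0.3, 0.8, 0.0]
opening: 0.497
```

```bash
python3 plan.py 465.6 -318.9 -12 -58; python3 - <<'E'
from bench import env
from h import *
d=env.snapshot("scene");u,v=proj(d,[465,-319,40])[0].astype(int)
crop(d,(max(u-40,0),max(v-35,0),u+40,v+35),8,"pics/s5.png")
E
```

```text
t 3.575 tcp [ 466.9 -319.6   16.5] jaw -58.06 open 0.497 F [-0.3  0.8  0. ] q [ 0.72  0.63 -0.25  1.87  0.24  0.67 -0.69]
slide mm [28.5 -1.2  0.8] rot deg [-0.06 -0.05  0.13]
```

View pics/s5.png

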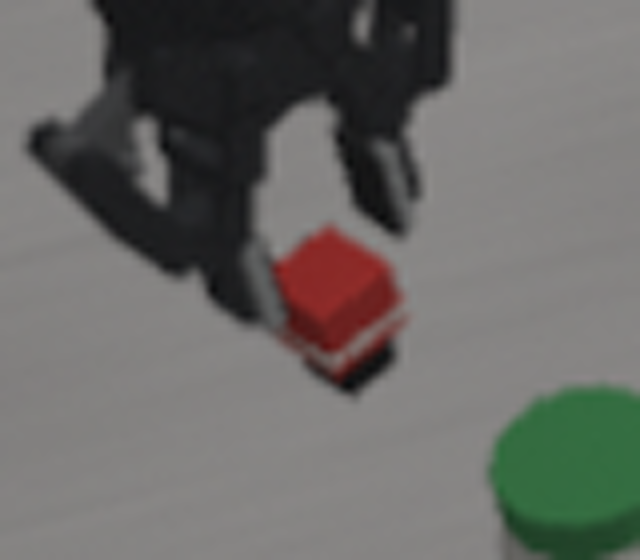

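The fingers straddle the plug, with tips at (270,330) and (400,235), and the plug is centred between them. Lowering further and closing.

Request:
servo_tool(slide=[[0.015, 0, 0], [0.012, 0, 0], [0, 0, 0]], delta_rot=[[0, 0, 0], [0, 0, 0], [0, 0, 0]])

```text
time_s: 4.0
ee_pos: [469.2, -321.0, -8.5]
eef_rot: [[0.005, 0.529, -0.849], [-0.001, -0.849, -0.529], [-1.0, 0.003, -0.003]]
ft_force: [-0.7, 0.2, -0.6]
opening: 0.501
```

Request:
servo_tool(slide=[[0, 0, 0], [0, 0, 0], [0, 0, 0], [0, 0, 0]], delta_rot=[[0, 0, 0], [0, 0, 0], [0, 0, 0], [0, 0, 0]], jaw=-1)

```text
time_s: 4.5
ee_pos: [469.7, -321.2, -7.5]
eef_rot: [[0.006, 0.529, -0.849], [-0.002, -0.849, -0.529], [-1.0, 0.004, -0.004]]
ft_force: [-0.2, -0.0, -1.1]
opening: 0.341
```

```bash
python3 plan.py 465.6 -318.9 -12 -58; python3 - <<'E'
from bench import env
from h import *
d=env.snapshot("scene");u,v=proj(d,[465,-319,40])[0].astype(int)
crop(d,(max(u-40,0),max(v-35,0),u+40,v+35),8,"pics/s6.png")
E
```

```text
t 4.5 tcp [ 469.7 -321.2   -7.5] jaw -58.08 open 0.341 F [-0.2 -0.  -1.1] q [ 0.71  0.67 -0.24  1.89  0.26  0.61 -0.7 ]
slide mm [ 4.5 -4.1  2.2] rot deg [-0.08 -0.23 -0.25]
```

View pics/s6.png

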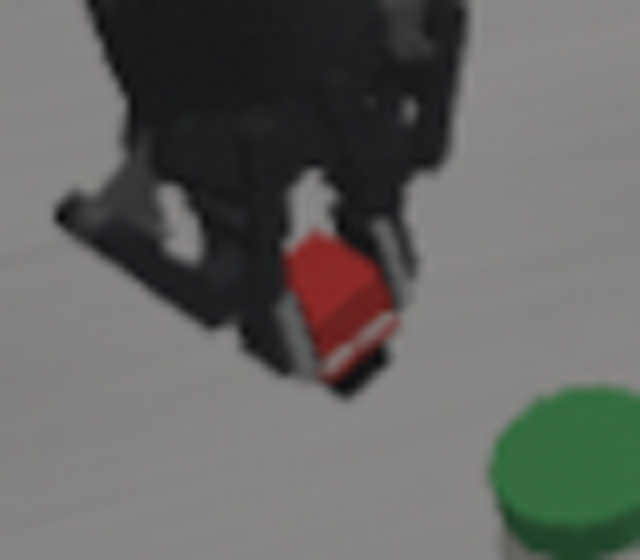

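Plug gripped: opening 0.34, about 29 mm, with tips near the grip's foot at (310,375). Lifting clear and carrying it towards the socket.

Request:
servo_tool(slide=[[-0.06, 0, 0], [-0.05, 0, 0], [0, 0, 0]], delta_rot=[[0, 0, 0], [7, 0, 0], [7, 0, 0]])

```text
time_s: 4.92
ee_pos: [468.7, -320.9, 104.6]
eef_rot: [[0.004, 0.302, -0.953], [0.001, -0.953, -0.302], [-1.0, 0.001, -0.004]]
ft_force: [0.3, -1.0, -2.0]
opening: 0.341
```

```bash
python3 plan.py 609 -96 112 -72
```

```text
t 4.925 tcp [ 468.7 -320.9  104.6] jaw -72.44 open 0.341 F [ 0.3 -1.  -2. ] q [ 0.71  0.51 -0.22  1.79  0.14  0.85 -0.85]
slide mm [  -6.7 -172.1 -201.6] rot deg [-0.44 -0.24 -0.04]
```

Request:
servo_tool(slide=[[-0.004, -0.034, -0.04], [-0.003, -0.034, -0.04], [0, -0.034, -0.04], [0, -0.034, -0.04], [0, -0.028, -0.032]], delta_rot=[[0, 0, 0], [0, 0, 0], [0, 0, 0], [0, 0, 0], [-0.4, 0, 0]])

```text
time_s: 5.55
ee_pos: [605.2, -107.2, 113.2]
eef_rot: [[0.005, 0.296, -0.955], [-0.004, -0.955, -0.296], [-1.0, 0.005, -0.004]]
ft_force: [1.5, -0.3, -0.9]
opening: 0.342
```

Request:
servo_tool(slide=[[0, 0, 0], [0, 0, 0]], delta_rot=[[0, 0, 0], [0, 0, 0]])

```text
time_s: 5.8
ee_pos: [606.5, -102.6, 112.8]
eef_rot: [[0.006, 0.303, -0.953], [-0.002, -0.953, -0.303], [-1.0, 0.003, -0.005]]
ft_force: [0.4, -0.6, -0.6]
opening: 0.34
```

```bash
cat > look.py <<'E'
import sys
from bench import env
from h import *
x,y,z,tag=float(sys.argv[1]),float(sys.argv[2]),float(sys.argv[3]),sys.argv[4]
h=int(sys.argv[5]) if len(sys.argv)>5 else 40
ims=[]
for n in("scene","top"):
    d=env.snapshot(n);np.savez(f"{n}{tag}.npz",**d)
    u,v=proj(d,[x,y,z])[0].astype(int);print(n,"origin",u-h,v-h,"scale",400/(2*h))
    ims.append(cv2.resize(d["color"][v-h:v+h,u-h:u+h],(400,400),interpolation=cv2.INTER_CUBIC))
cv2.imwrite(f"pics/b{tag}.png",np.hstack(ims))
E
python3 plan.py 609 -96 110 -72; python3 look.py 609 -96 90 7
```

```text
t 5.8 tcp [ 606.5 -102.6  112.8] jaw -72.38 open 0.34 F [ 0.4 -0.6 -0.6] q [ 0.26  0.57 -0.22  1.65  0.15  0.93 -1.27]
slide mm [ 2.8 -5.6 -4.4] rot deg [-0.38 -0.28 -0.18]
scene origin 180 181 scale 5.0
top origin 248 129 scale 5.0
```

View pics/b7.png

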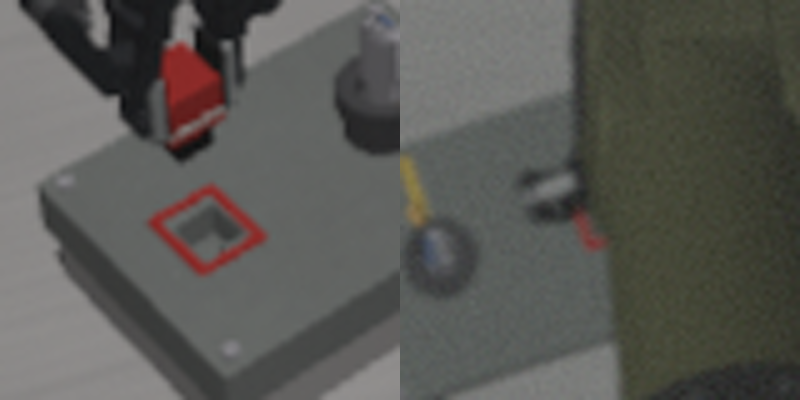

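Request:
servo_tool(slide=[[0.02, -0.0055, -0.0045], [0.018, 0, 0], [0, 0, 0]], delta_rot=[[-0.3, -0.2, -0.2], [0, 0, 0], [0, 0, 0]])

```text
time_s: 6.28
ee_pos: [607.8, -98.7, 71.8]
eef_rot: [[-0.0, 0.303, -0.953], [0.001, -0.953, -0.303], [-1.0, -0.001, 0.0]]
ft_force: [1.0, -0.9, -0.6]
opening: 0.34
```

```bash
python3 plan.py 609 -96 70 -72; python3 look.py 609 -96 90 8 25
```

```text
t 6.275 tcp [607.8 -98.7  71.8] jaw -72.36 open 0.34 F [ 1.  -0.9 -0.6] q [ 0.25  0.61 -0.21  1.69  0.16  0.86 -1.29]
slide mm [ 1.8 -2.2 -2. ] rot deg [-0.36  0.01  0.05]
scene origin 195 196 scale 8.0
top origin 263 144 scale 8.0
```

View pics/b8.png

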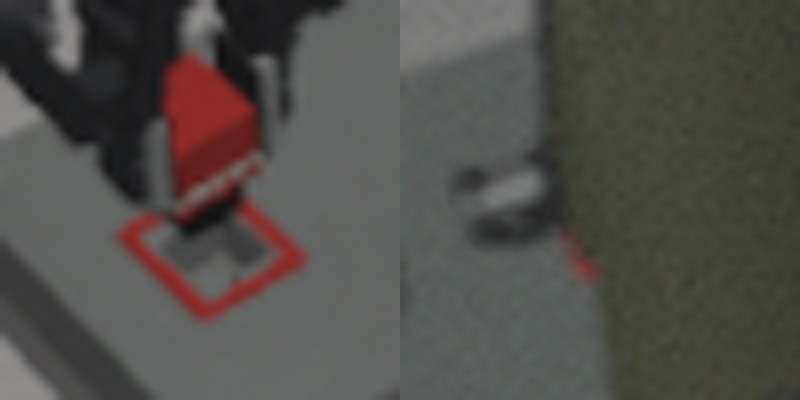

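```bash
python3 - <<'E'
from h import *
from scipy.optimize import least_squares
d=np.load("scene8.npz")
d={k:d[k] for k in d.files}
im=cv2.resize(d["color"][196:246,195:245],(800,800),interpolation=cv2.INTER_CUBIC)[60:560,150:750]
cv2.imwrite("pics/z8.png",im)
o=np.array([195,196]);obs=np.array([[175,150],[258,108],[190,52],[178,214],[262,160]])/8+o-.5
a=np.deg2rad(18);ex=np.array([np.cos(a),np.sin(a),0]);ey=np.array([-np.sin(a),np.cos(a),0])
off=[(15,-15,28),(15,15,28),(-15,15,28),(15,-15,0),(15,15,0)]
f=lambda q:(proj(d,[q+u*ex+v*ey+[0,0,w] for u,v,w in off])-obs).ravel()
r=least_squares(f,[609,-96,90]);print(r.x,r.fun.round(1))
# socket via frame red: hole/frame corners at z 70
for c in [(118,235),(205,318),(308,258)]: print(ray(d,c[0]/8+195-.5,c[1]/8+196-.5,70))
E
```

```text
[543.0442 -82.7778  37.1738] [-0.1 -0.1 -0.4 -0.5  0.8 -0.2  0.2 -0.1 -0.4  1. ]
[ 593.3217 -119.0949   70.    ]
[ 632.5713 -105.328    70.    ]
[621.5948 -70.6048  70.    ]
```

View pics/z8.png

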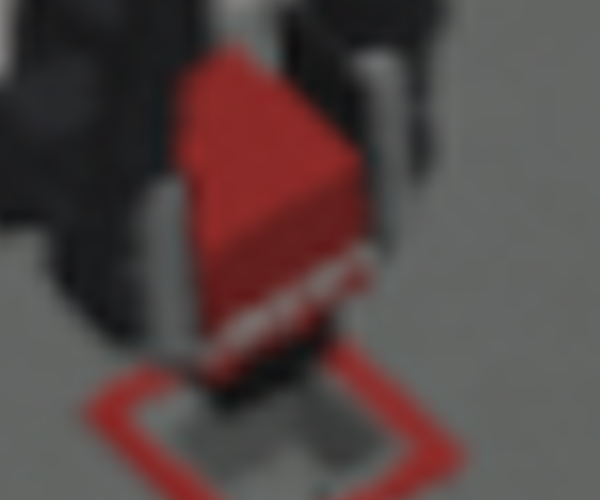

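```bash
python3 - <<'E'
from h import *
d=np.load("scene8.npz");P=pts(d)
red=mask(d,(0,100,50),(8,255,255))|mask(d,(172,100,50),(180,255,255))
a=np.deg2rad(18);ex=np.array([np.cos(a),np.sin(a)]);ey=np.array([-np.sin(a),np.cos(a)])
sub=np.zeros_like(red);sub[196:224,210:230]=red[196:224,210:230]
v,u=np.nonzero(sub);q=P[v,u]
for vv in range(198,226): print(vv,[(uu,*P[vv,uu].round(0).astype(int).tolist()) for uu in range(217,228,2)])
E
```

```text
198 [(217, 627, -104, 183), (219, 443, -51, -3), (221, 449, -47, 1), (223, 596, -82, 146), (225, 604, -80, 153), (227, 615, -79, 163)]
199 [(217, 629, -105, 182), (219, 448, -53, -1), (221, 522, -67, 71), (223, 596, -83, 144), (225, 604, -80, 150), (227, 612, -78, 156)]
200 [(217, 628, -105, 177), (219, 523, -73, 70), (221, 526, -69, 72), (223, 597, -83, 142), (225, 601, -80, 145), (227, 614, -79, 156)]
201 [(217, 625, -104, 172), (219, 528, -74, 72), (221, 528, -69, 70), (223, 599, -84, 141), (225, 603, -81, 143), (227, 610, -78, 149)]
202 [(217, 628, -105, 172), (219, 585, -90, 127), (221, 528, -69, 67), (223, 598, -84, 137), (225, 606, -82, 143), (227, 610, -78, 146)]
203 [(217, 588, -95, 128), (219, 588, -90, 126), (221, 536, -72, 71), (223, 598, -84, 134), (225, 606, -82, 140), (227, 610, -78, 142)]
204 [(217, 587, -95, 124), (219, 591, -91, 126), (221, 593, -87, 126), (223, 598, -84, 130), (225, 605, -81, 136), (227, 613, -79, 142)]
205 [(217, 593, -97, 127), (219, 591, -92, 124), (221, 595, -88, 126), (223, 598, -84, 127), (225, 605, -82, 133), (227, 614, -80, 140)]
206 [(217,
[... 2027 characters left out ...]
, -85, 88), (227, 593, -76, 70)]
221 [(217, 619, -106, 104), (219, 620, -102, 103), (221, 611, -95, 92), (223, 609, -90, 88), (225, 606, -84, 83), (227, 597, -77, 70)]
222 [(217, 619, -107, 101), (219, 615, -101, 95), (221, 611, -95, 88), (223, 609, -90, 84), (225, 598, -82, 70), (227, 599, -77, 69)]
223 [(217, 610, -105, 88), (219, 613, -101, 90), (221, 611, -95, 85), (223, 595, -86, 65), (225, 600, -83, 69), (227, 603, -79, 71)]
224 [(217, 596, -101, 69), (219, 614, -101, 88), (221, 611, -96, 82), (223, 595, -87, 62), (225, 601, -83, 67), (227, 607, -80, 71)]
225 [(217, 597, -102, 66), (219, 612, -101, 82), (221, 594, -91, 60), (223, 596, -87, 59), (225, 603, -84, 66), (227, 609, -81, 70)]
```

```bash
python3 - <<'E'
from h import *
d=np.load("scene8.npz")
a=np.deg2rad(18);ex=np.array([np.cos(a),np.sin(a)]);ey=np.array([-np.sin(a),np.cos(a)])
# corners in z8.png: px = 195+(x+150)/16 , 196+(y+60)/16
def px(x,y): return 195+(x+150)/16-.5,196+(y+60)/16-.5
for nm,x,y,z,u,v in [("A top",210,250,126,15,-15),("B top",362,160,126,15,15),("D top",235,45,126,-15,15),("A bot",208,385,98,15,-15),("B bot",375,290,98,15,15),("prong A",225,410,80,9,-9),("frameL",85,412,70,-20,-18),("frameR",468,458,70,20,18)]:
    p=ray(d,*px(x,y),z)[:2];c=p-u*ex-v*ey;print(nm,p,"centre",c,"ex,ey",c@ex,c@ey)
E
```

```text
A top [ 621.2196 -105.8068] centre [602.3185 -96.1762] ex,ey 543.1188827244193 -277.5956430814453
B top [612.3746 -80.8514] centre [602.744  -99.7526] ex,ey 542.4183885993483 -281.12845656273265
D top [584.369  -90.3662] centre [603.2701 -99.9968] ex,ey 542.8432732914687 -281.5233531938942
A bot [ 620.011  -107.3796] centre [601.1099 -97.749 ] ex,ey 541.4833734104196 -278.71802053022145
B bot [611.1514 -79.7196] centre [601.5208 -98.6207] ex,ey 541.6048415759406 -279.6740308646611
prong A [ 609.4316 -102.538 ] centre [598.091  -96.7596] ex,ey 538.9179464167836 -276.84415904999935
frameL [ 593.644  -119.3441] centre [607.1028 -96.0447] ex,ey 547.7096315468746 -278.9490220301368
frameR [622.0626 -70.4629] centre [608.6037 -93.7622] ex,ey 549.8424307044879 -277.24206847228504
```

In scene-camera coordinates the plug centre is about 6 mm short of the socket along the drive's x and 1.5 mm along its y. Correcting that.

Request:
servo_tool(slide=[[0.001, -0.0015, -0.006], [0, 0, 0]], delta_rot=[[0, 0, 0], [0, 0, 0]])

```text
time_s: 6.62
ee_pos: [615.4, -95.2, 73.3]
eef_rot: [[0.004, 0.303, -0.953], [0.001, -0.953, -0.303], [-1.0, 0.001, -0.004]]
ft_force: [-0.5, -0.3, -1.2]
opening: 0.338
```

```bash
python3 plan.py 609 -96 40 -72; python3 look.py 609 -96 90 9 25; python3 - <<'E'
from h import *
d=np.load("scene9.npz")
cv2.imwrite("pics/z9.png",cv2.resize(d["color"][196:246,195:245],(800,800),interpolation=cv2.INTER_CUBIC)[60:600,100:750])
E
```

```text
t 6.625 tcp [615.4 -95.2  73.3] jaw -72.37 open 0.338 F [-0.5 -0.3 -1.2] q [ 0.24  0.62 -0.21  1.67  0.16  0.86 -1.3 ]
slide mm [33.3 -1.2  6.5] rot deg [-0.37 -0.23 -0.04]
scene origin 195 196 scale 8.0
top origin 263 144 scale 8.0
```

View pics/z9.png

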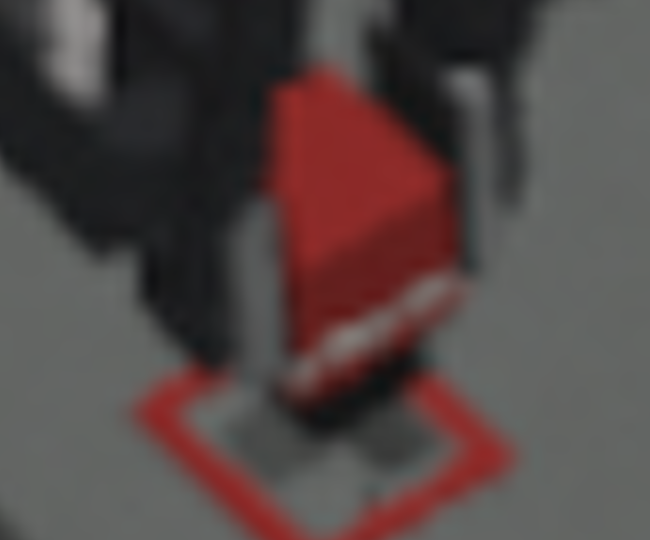

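```bash
python3 - <<'E'
from h import *
d=np.load("scene9.npz");P=pts(d)
a=np.deg2rad(18);ex=np.array([np.cos(a),np.sin(a)]);ey=np.array([-np.sin(a),np.cos(a)])
def px(x,y): return 195+(x+100)/16-.5,196+(y+60)/16-.5
for nm,x,y,z,u,v in [("A top",302,265,127,15,-15),("B top",452,178,127,15,15),("D top",325,65,127,-15,15),("A bot",298,397,99,15,-15),("B bot",465,290,99,15,15),("prong A",320,430,81,9,-9),("frameL",135,412,70,-20,-18),("frameR",518,458,70,20,18),("frameB",315,560,70,20,-18)]:
    p=ray(d,*px(x,y),z)[:2];c=p-u*ex-v*ey;print(nm,p,"centre",c,"ex,ey",c@ex,c@ey)
# front-face depth points
red=mask(d,(0,100,30),(8,255,255))|mask(d,(172,100,30),(180,255,255))
sel=(red>0)&(P[...,2]>103)&(P[...,2]<120)&(np.abs(P[...,0]-615)<25)&(np.abs(P[...,1]+95)<12)
print(sel.sum(),(P[sel][:,:2]@ex).mean()-15)
sel=(red>0)&(P[...,2]>123)&(P[...,2]<132)&(np.abs(P[...,0]-615)<35)&(np.abs(P[...,1]+95)<22)
print(np.median(P[sel][:,2]),sel.sum())
E
```

```text
A top [ 626.9101 -101.5448] centre [608.009  -91.9142] ex,ey 549.8478864264515 -275.30075946482793
B top [618.6091 -77.0669] centre [608.9785 -95.968 ] ex,ey 549.5172275351922 -279.4557064168095
D top [591.1913 -86.5958] centre [610.0924 -96.2264] ex,ey 550.4967444241906 -280.045641492211
A bot [ 625.0749 -103.0809] centre [606.1738 -93.4503] ex,ey 547.6277869154676 -276.19455382449246
B bot [614.0983 -74.6914] centre [604.4677 -93.5925] ex,ey 545.9612760240932 -275.8025518927336
prong A [616.2846 -97.9529] centre [604.9439 -92.1746] ex,ey 546.8523555856382 -274.60116285370987
frameL [ 593.644  -119.3441] centre [607.1028 -96.0447] ex,ey 547.7096315468746 -278.9490220301368
frameR [622.0626 -70.4629] centre [608.6037 -93.7622] ex,ey 549.8424307044879 -277.24206847228504
frameB [ 629.9805 -103.7423] centre [605.3971 -92.8037] ex,ey 547.0889027219101 -275.3395062748711
25 550.6164387697077
127.7177457218978 100
```

The plug now lines up with the socket to within about 1–2 mm. Descending in short steps while watching the force.

Request:
servo_tool(slide=[[0.008, 0, 0], [0.008, 0, 0], [0.004, 0, 0]], delta_rot=[[0, 0, 0], [0, 0, 0], [0, 0, 0]])

```text
time_s: 7.1
ee_pos: [615.0, -95.8, 52.4]
eef_rot: [[0.004, 0.302, -0.953], [-0.0, -0.953, -0.302], [-1.0, 0.001, -0.004]]
ft_force: [-0.6, -0.7, -0.9]
opening: 0.336
```

```bash
python3 plan.py 609 -96 40 -72; python3 look.py 609 -96 90 10 25
```

```text
t 7.1 tcp [615.  -95.8  52.4] jaw -72.4 open 0.336 F [-0.6 -0.7 -0.9] q [ 0.24  0.64 -0.21  1.69  0.17  0.82 -1.3 ]
slide mm [12.4 -1.7  5.8] rot deg [-0.4  -0.22 -0.08]
scene origin 195 196 scale 8.0
top origin 263 144 scale 8.0
```

View pics/b10.png

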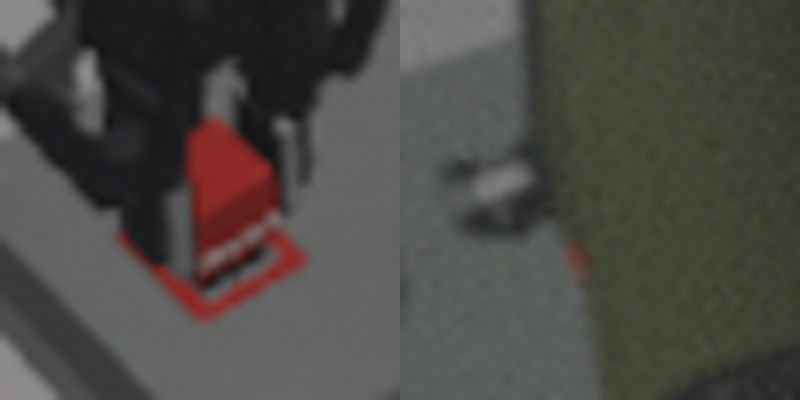

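The prong is in the hole with no force. Pressing home.

Request:
servo_tool(slide=[[0.006, 0, 0], [0.006, 0, 0], [0.004, 0, 0]], delta_rot=[[0, 0, 0], [0, 0, 0], [0, 0, 0]])

```text
time_s: 7.58
ee_pos: [615.9, -96.1, 42.6]
eef_rot: [[0.008, 0.303, -0.953], [-0.002, -0.953, -0.303], [-1.0, 0.004, -0.007]]
ft_force: [-17.4, 2.6, 47.7]
opening: 0.338
```

```bash
python3 plan.py 609 -96 40 -72; python3 look.py 609 -96 90 11 25
```

```text
t 7.575 tcp [615.9 -96.1  42.6] jaw -72.39 open 0.338 F [-17.4   2.6  47.7] q [ 0.24  0.65 -0.2   1.7   0.18  0.79 -1.31]
slide mm [ 2.6 -2.2  6.6] rot deg [-0.39 -0.38 -0.26]
scene origin 195 196 scale 8.0
top origin 263 144 scale 8.0
```

View pics/b11.png

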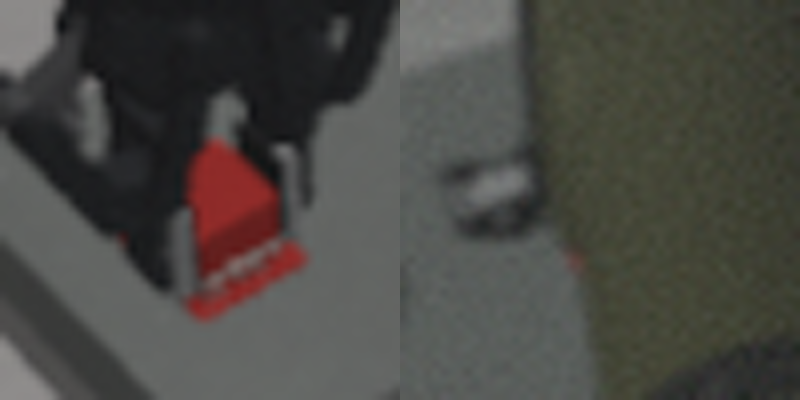

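The plug is seated: 48 N reaction, and the grip covers the far side of the red frame. Releasing and retreating.

Request:
servo_tool(slide=[[0, 0, 0], [0, 0, 0], [0, 0, 0]], delta_rot=[[0, 0, 0], [0, 0, 0], [0, 0, 0]], jaw=0.0)

```text
time_s: 8.05
ee_pos: [616.6, -96.1, 43.6]
eef_rot: [[0.01, 0.303, -0.953], [-0.003, -0.953, -0.303], [-1.0, 0.006, -0.009]]
ft_force: [1.2, -0.4, 0.7]
opening: 0.497
```

Request:
servo_tool(slide=[[-0.04, 0, 0], [-0.06, 0, 0], [-0.03, 0, 0]], delta_rot=[[0, 0, 0], [0, 0, 0], [0, 0, 0]])

```text
time_s: 8.43
ee_pos: [613.4, -95.5, 172.1]
eef_rot: [[0.002, 0.303, -0.953], [-0.001, -0.953, -0.303], [-1.0, 0.001, -0.001]]
ft_force: [0.0, 0.8, 0.3]
opening: 0.503
```

```bash
python3 plan.py 577 3.5 180 -72; python3 look.py 590 -50 90 12 50
```

```text
t 8.425 tcp [613.4 -95.5 172.1] jaw -72.37 open 0.503 F [0.  0.8 0.3] q [ 0.26  0.52 -0.23  1.56  0.13  1.08 -1.27]
slide mm [  -8.1 -105.4    4.6] rot deg [-0.37 -0.08 -0.08]
scene origin 186 160 scale 4.0
top origin 223 125 scale 4.0
```

View pics/b12.png

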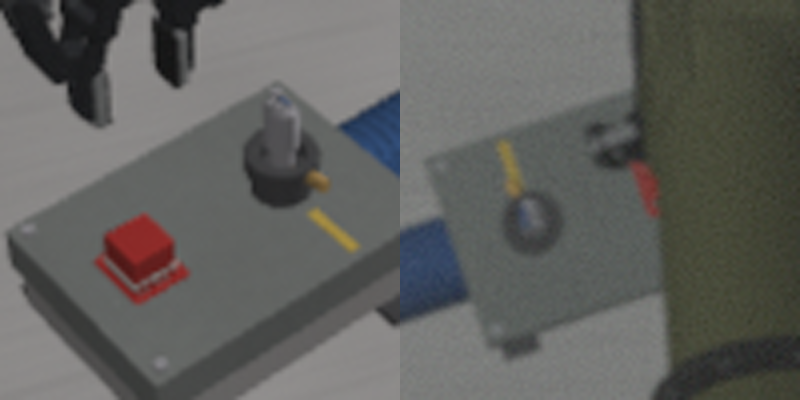

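The plug sits in its socket in the scene view at (140,250). I'll check its height and zoom in on the shaft for the flat's angle.

```bash
python3 - <<'E'
from h import *
d=np.load("scene12.npz");P=pts(d)
red=mask(d,(0,100,30),(8,255,255))|mask(d,(172,100,30),(180,255,255))
sel=(red>0)&(P[...,2]>88)&(np.abs(P[...,0]-609)<40)&(np.abs(P[...,1]+96)<40)
q=P[sel];print(np.percentile(q[:,2],[50,75,90,97]))
t=sel&(P[...,2]>95);print("top mean",P[t].mean(0),t.sum())
ims=[]
for n,c in(("scene",(257,190)),("top",(256,180))):
    e=np.load(n+"12.npz")
    u,v=proj(e,[577,3.5,130])[0].round().astype(int);print(n,u,v)
    ims.append(cv2.resize(e["color"][v-14:v+14,u-14:u+14],(400,400),interpolation=cv2.INTER_CUBIC))
    hsv=cv2.cvtColor(e["color"],cv2.COLOR_BGR2HSV)
    m=mask(e,(95,60,40),(130,255,255));PP=pts(e)
    for vv,uu in np.argwhere(m[v-14:v+14,u-14:u+14]>0)+[v-14,u-14]: print((uu,vv),PP[vv,uu].round(0),hsv[vv,uu],ray(e,uu,vv,135).round(1)[:2]) if abs(uu-u)<9 else 0
cv2.imwrite("pics/z12.png",np.hstack(ims))
E
```

```text
[ 97.4609  98.462   99.3087 100.0435]
top mean [611.8424 -96.2143  97.9344] 128
scene 256 189
(np.int64(257), np.int64(185)) [574.   7. 137.] [110  63 109] [571.6   8.1]
top 255 178
(np.int64(253), np.int64(177)) [580.  10. 135.] [112  60  93] [580.2  10.2]
(np.int64(253), np.int64(178)) [577.  10. 138.] [113  77  93] [577.4  10.2]
(np.int64(253), np.int64(179)) [574.  10. 139.] [112  63  93] [574.5  10.2]
(np.int64(253), np.int64(180)) [573.  10. 122.] [109  67  92] [571.6  10.3]
(np.int64(254), np.int64(180)) [571.   7. 142.] [109  63  97] [571.5   7.4]
```

View pics/z12.png

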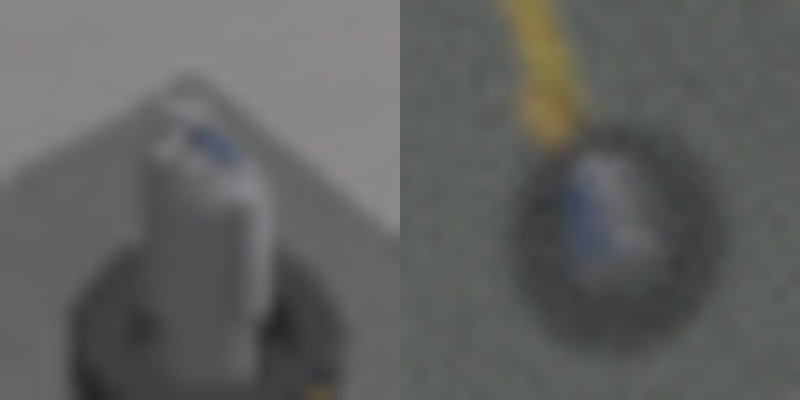

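```bash
python3 - <<'E'
from h import *
d=np.load("scene12.npz");e=np.load("top12.npz")
f=lambda d,c,x,y:ray(d,c[0]-14+x*.07-.5,c[1]-14+y*.07-.5,135)[:2]
a,b=f(d,(256,189),197,130),f(d,(256,189),238,160);print("scene",a,b,np.rad2deg(np.arctan2(*(b-a)[::-1])))
a,b=f(e,(255,178),574,190) if 0 else f(e,(255,178),174,190),f(e,(255,178),190,255);print("top",a,b,np.rad2deg(np.arctan2(*(b-a)[::-1])))
# shaft top outline centre in top view
g=cv2.cvtColor(e["color"],cv2.COLOR_BGR2GRAY)[164:192,241:269];print(g[8:22,8:22])
# boss/collar circle centre in top: dark blob
P=pts(e)
for n,dd in(("scene",d),("top",e)):
    P=pts(dd);dark=(cv2.cvtColor(dd["color"],cv2.COLOR_BGR2GRAY)<62)&(np.abs(P[...,0]-577)<40)&(np.abs(P[...,1]-3.5)<40)&(P[...,2]>90)&(P[...,2]<108)
    print(n,dark.sum(),P[dark].mean(0),cv2.minEnclosingCircle(P[dark][:,:2].astype(np.float32)))
E
```

```text
scene [565.6788   6.1583] [574.8358   9.7375] 21.34879777593036
top [580.8364  11.0848] [567.6598   8.0393] -166.98559050917547
[[104 112 115 105  88  90  84  84  85  88  86  90  94  95]
 [ 95 101 105  97  84  73  74  68  74  75  79  83  91  93]
 [ 89  89  85  80  76  82  78  72  71  66  76  75  85  90]
 [ 85  80  70  69  87 104 102  95  79  69  66  71  74  84]
 [ 84  70  66  70  88 100 110  96  85  74  67  66  71  76]
 [ 75  67  64  65  77  95 104 102  88  80  69  66  65  73]
 [ 73  59  57  65  72  86  96 100  92  79  72  62  67  67]
 [ 69  65  64  66  76  85  94  98  93  81  74  70  66  68]
 [ 67  64  61  69  76  81  89 104 100  91  73  66  62  68]
 [ 70  68  68  68  77  79  85  94  93  88  77  66  64  68]
 [ 73  62  65  67  74  81  84  82  83  77  71  59  66  66]
 [ 71  67  64  65  74  79  76  78  76  73  70  64  67  69]
 [ 77  67  66  66  61  72  68  68  71  65  61  66  68  76]
 [ 84  75  66  67  66  65  62  65  63  64  63  65  69  85]]
scene 65 [587.626   -3.2632  96.3036] ((580.47021484375, 0.9615421295166016), 21.271772384643555)
top 5 [571.7289   2.5922  98.9578] ((571.2665405273438, 6.464025497436523), 16.787439346313477)
```

The plug top is at z≈98, so it is home. The blue strip on the shaft top runs 13–21° in world, so the flat's normal is about 105°, or roughly 86° from the mark. A jaw axis of −76° suits. Moving above the shaft.

Request:
servo_tool(slide=[[0, -0.035, 0.001], [0, -0.035, 0.001], [0, -0.033, 0.001], [0, 0, 0], [0, 0, 0]], delta_rot=[[1, 0, 0], [1, 0, 0], [1.5, 0, 0], [0, 0, 0], [0, 0, 0]])

```text
time_s: 9.15
ee_pos: [579.5, 3.3, 166.6]
eef_rot: [[-0.002, 0.24, -0.971], [-0.002, -0.971, -0.24], [-1.0, 0.001, 0.003]]
ft_force: [-0.1, -0.0, 0.2]
opening: 0.5
```

```bash
python3 plan.py 577 3.5 120 -76; python3 look.py 577 3.5 130 13 36
```

```text
t 9.15 tcp [579.5   3.3 166.6] jaw -76.09 open 0.5 F [-0.1 -0.   0.2] q [ 0.1   0.47 -0.23  1.67  0.12  1.02 -1.49]
slide mm [46.6 -0.8  2.3] rot deg [-0.09  0.15 -0.08]
scene origin 219 152 scale 5.555555555555555
top origin 219 142 scale 5.555555555555555
```

View pics/b13.png

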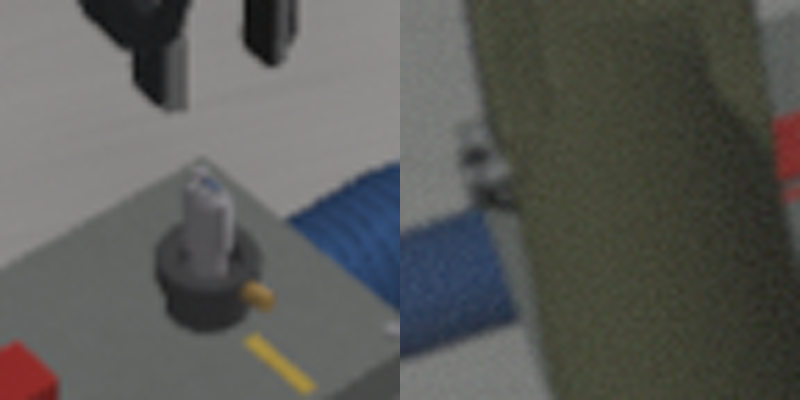

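Request:
servo_tool(slide=[[0.03, 0, 0.002], [0.018, 0, 0], [0, 0, 0]], delta_rot=[[0, 0, 0], [0, 0, 0], [0, 0, 0]])

```text
time_s: 9.62
ee_pos: [578.6, -0.6, 117.2]
eef_rot: [[-0.001, 0.236, -0.972], [-0.002, -0.972, -0.236], [-1.0, 0.002, 0.002]]
ft_force: [0.7, 0.5, 0.8]
opening: 0.5
```

```bash
python3 plan.py 577 3.5 80 -76; python3 look.py 577 3.5 130 14 25; python3 - <<'E'
from h import *
d=np.load("scene14.npz");P=pts(d)
def rep(nm,c,zr,rad):
    for z in zr:
        m=(np.hypot(P[...,0]-577,P[...,1]-3.5)<rad)&(P[...,2]>=z)&(P[...,2]<z+6)
        if m.any():
            v,u=np.nonzero(m);print(nm,z,m.sum(),"u range",u.min(),u.max(),P[m].mean(0).round(0),"y",P[m][:,1].min().round(0),P[m][:,1].max().round(0),"x",P[m][:,0].min().round(0),P[m][:,0].max().round(0))
rep("shaft",0,range(108,138,6),16)
a=np.deg2rad(-76);Y=np.array([np.cos(a),np.sin(a)]);Z=np.array([np.sin(a),-np.cos(a)])
t=(P[...,:2]-[577,3.5])@Y; zz=(P[...,:2]-[577,3.5])@Z
for s in(1,-1):
    for z in range(140,180,6):
        m=(np.abs(P[...,2]-z-3)<3)&(s*t>8)&(s*t<48)&(np.abs(zz)<30)
        if m.any(): print(s,z,m.sum(),"jaw",t[m].min().round(1),t[m].max().round(1),"z",zz[m].min().round(1),zz[m].max().round(1))
E
```

```text
t 9.625 tcp [578.6  -0.6 117.2] jaw -76.37 open 0.5 F [0.7 0.5 0.8] q [ 0.1   0.51 -0.22  1.74  0.14  0.9  -1.51]
slide mm [37.2 -4.5  0.5] rot deg [-0.37  0.1  -0.12]
scene origin 230 163 scale 8.0
top origin 230 153 scale 8.0
shaft 108 12 u range 252 260 [582.   0. 112.] y -6.0 11.0 x 573.0 586.0
shaft 114 17 u range 252 260 [583.   2. 117.] y -6.0 11.0 x 573.0 587.0
shaft 120 16 u range 252 260 [583.   0. 123.] y -5.0 11.0 x 572.0 588.0
shaft 126 15 u range 252 260 [582.   3. 129.] y -6.0 11.0 x 565.0 586.0
shaft 132 52 u range 252 260 [577.   3. 135.] y -6.0 12.0 x 564.0 588.0
1 146 1 jaw 29.1 29.1 z -5.7 -5.7
1 152 7 jaw 25.2 34.0 z -11.9 -0.9
1 158 14 jaw 23.9 36.3 z -12.6 3.9
1 164 18 jaw 24.1 38.1 z -13.1 5.6
1 170 22 jaw 23.7 37.6 z -11.7 6.4
1 176 21 jaw 24.9 38.1 z -12.0 4.2
-1 152 15 jaw -26.7 -18.8 z -11.4 7.1
-1 158 17 jaw -31.2 -17.6 z -14.2 9.1
-1 164 22 jaw -32.0 -18.3 z -13.8 8.4
-1 170 15 jaw -24.6 -17.9 z -12.3 10.3
-1 176 15 jaw -30.3 -18.3 z -13.2 5.5
```

View pics/b14.png

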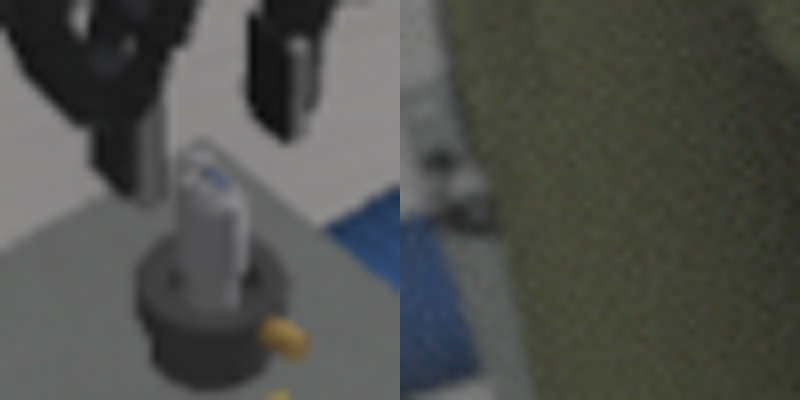

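The fingers straddle the shaft but sit about 4 mm towards −y of centre. The shaft top is centred near (576.5, 3) at z 135. Centring, descending to tip ≈110 and closing.

Request:
servo_tool(slide=[[0.005, -0.004, 0.0015], [0.02, 0, 0], [0.014, 0, 0], [0, 0, 0]], delta_rot=[[0, 0, 0], [0, 0, 0], [0, 0, 0], [0, 0, 0]])

```text
time_s: 10.22
ee_pos: [578.8, 3.6, 80.8]
eef_rot: [[0.006, 0.235, -0.972], [-0.002, -0.972, -0.235], [-1.0, 0.003, -0.005]]
ft_force: [-1.1, 0.0, -0.3]
opening: 0.498
```

```bash
python3 plan.py 576.5 3.2 76 -76; python3 look.py 577 3.5 130 15 25
```

```text
t 10.225 tcp [578.8   3.6  80.8] jaw -76.38 open 0.498 F [-1.1  0.  -0.3] q [ 0.08  0.55 -0.21  1.79  0.15  0.81 -1.53]
slide mm [ 4.8 -0.1  2.3] rot deg [-0.38 -0.3  -0.19]
scene origin 230 163 scale 8.0
top origin 230 153 scale 8.0
```

View pics/b15.png

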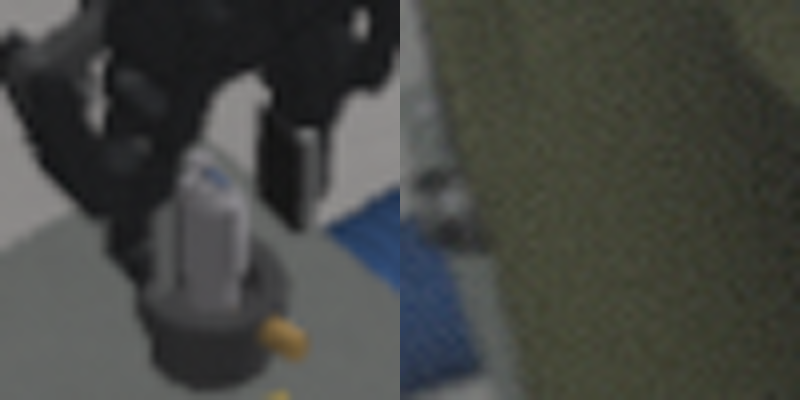

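Request:
servo_tool(slide=[[0.003, 0, 0.002], [0, 0, 0], [0, 0, 0], [0, 0, 0], [0, 0, 0]], delta_rot=[[0, 0, 0], [0, 0, 0], [0, 0, 0], [0, 0, 0], [0, 0, 0]], jaw=-1)

```text
time_s: 10.95
ee_pos: [578.2, 1.6, 79.5]
eef_rot: [[0.009, 0.234, -0.972], [-0.003, -0.972, -0.234], [-1.0, 0.005, -0.008]]
ft_force: [0.7, -1.7, -2.7]
opening: 0.195
```

```bash
python3 plan.py 576.5 3.2 76 -76; python3 look.py 577 3.5 130 16 25
```

```text
t 10.95 tcp [578.2   1.6  79.5] jaw -76.49 open 0.195 F [ 0.7 -1.7 -2.7] q [ 0.09  0.55 -0.21  1.8   0.15  0.8  -1.53]
slide mm [ 3.5 -2.   1.3] rot deg [-0.48 -0.48 -0.31]
scene origin 230 163 scale 8.0
top origin 230 153 scale 8.0
```

View pics/b16.png

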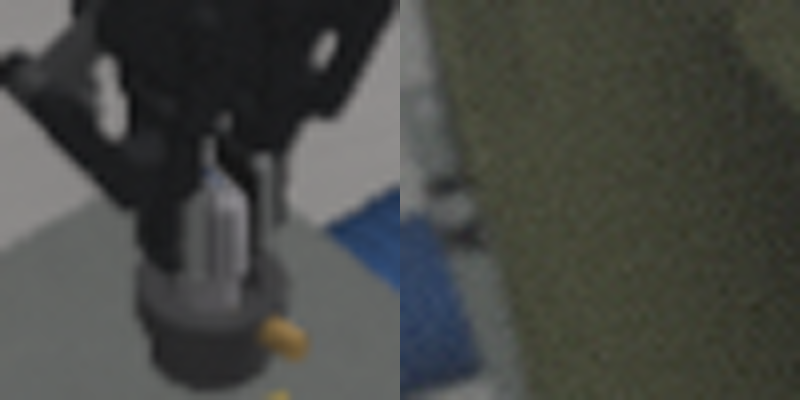

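The opening of 0.195 is about 17 mm, so the fingers are squarely on the flat at jaw −76.5°, which puts the shaft at about +1.49 rad. Turning from here would take joint 7 past its limit (−3.0), so I'll open and regrip half a turn round.

Request:
servo_tool(slide=[[0, 0, 0], [0, 0, 0], [0, 0, 0], [-0.03, 0, 0], [-0.03, 0, 0]], delta_rot=[[0, 0, 0], [0, 0, 0], [0, 0, 0], [0, 0, 0], [0, 0, 0]], jaw=0.0)

```text
time_s: 11.68
ee_pos: [576.1, 3.3, 139.2]
eef_rot: [[0.005, 0.235, -0.972], [-0.002, -0.972, -0.236], [-1.0, 0.003, -0.005]]
ft_force: [0.8, 0.1, -0.8]
opening: 0.498
```

Request:
servo_tool(slide=[[0, 0, 0], [0, 0, 0], [0, 0, 0], [0, 0, 0], [0, 0, 0]], delta_rot=[[-10.6, 0, 0], [-10.6, 0, 0], [-10.6, 0, 0], [-10.6, 0, 0], [-10.6, 0, 0]])

```text
time_s: 12.3
ee_pos: [577.9, 4.5, 143.3]
eef_rot: [[0.012, 0.924, -0.382], [-0.002, -0.382, -0.924], [-1.0, 0.012, -0.003]]
ft_force: [0.7, -0.5, -1.3]
opening: 0.496
```

Request:
servo_tool(slide=[[0, 0, 0], [0, 0, 0], [0, 0, 0], [0, 0, 0], [0, 0, 0]], delta_rot=[[-10.6, 0, 0], [-10.6, 0, 0], [-10.6, 0, 0], [-10.6, 0, 0], [-10.6, 0, 0]])

```text
time_s: 12.92
ee_pos: [578.0, 4.8, 144.1]
eef_rot: [[0.013, 0.855, 0.519], [-0.002, 0.519, -0.855], [-1.0, 0.01, 0.009]]
ft_force: [-0.6, -0.1, -0.5]
opening: 0.5
```

Request:
servo_tool(slide=[[0, 0, 0], [0, 0, 0], [0, 0, 0], [0, 0, 0], [0, 0, 0]], delta_rot=[[-10.6, 0, 0], [-10.6, 0, 0], [-10.6, 0, 0], [-10.6, 0, 0], [-10.6, 0, 0]])

```text
time_s: 13.55
ee_pos: [578.0, 4.7, 144.9]
eef_rot: [[0.014, 0.088, 0.996], [-0.003, 0.996, -0.088], [-1.0, -0.001, 0.014]]
ft_force: [0.2, 0.5, -0.5]
opening: 0.503
```

```bash
python3 plan.py 578.2 2 110 103.5
```

```text
t 13.55 tcp [578.    4.7 144.9] jaw 84.96 open 0.503 F [ 0.2  0.5 -0.5] q [ 0.54  0.63 -0.99  1.72  0.59  1.11  0.85]
slide mm [34.9 -2.6 -0.1] rot deg [-18.54   0.8    0.22]
```

Request:
servo_tool(slide=[[0, -0.001, 0], [0, -0.001, 0], [0.03, 0, 0], [0.0, 0, 0]], delta_rot=[[-9.3, 0.4, 0], [-9.3, 0.4, 0], [0, 0, 0], [0, 0, 0]])

```text
time_s: 14.05
ee_pos: [578.3, 2.0, 114.9]
eef_rot: [[0.0, -0.247, 0.969], [-0.004, 0.969, 0.247], [-1.0, -0.004, -0.001]]
ft_force: [-0.3, 0.1, 0.2]
opening: 0.499
```

```bash
python3 plan.py 578 2.3 78 103.5; python3 look.py 577 3.5 130 17 25
```

```text
t 14.05 tcp [578.3   2.  114.9] jaw 104.28 open 0.499 F [-0.3  0.1  0.2] q [ 0.57  0.7  -1.05  1.74  0.68  1.12  1.11]
slide mm [36.9  0.5 -0.2] rot deg [ 0.78 -0.03  0.23]
scene origin 230 163 scale 8.0
top origin 230 153 scale 8.0
```

View pics/b17.png

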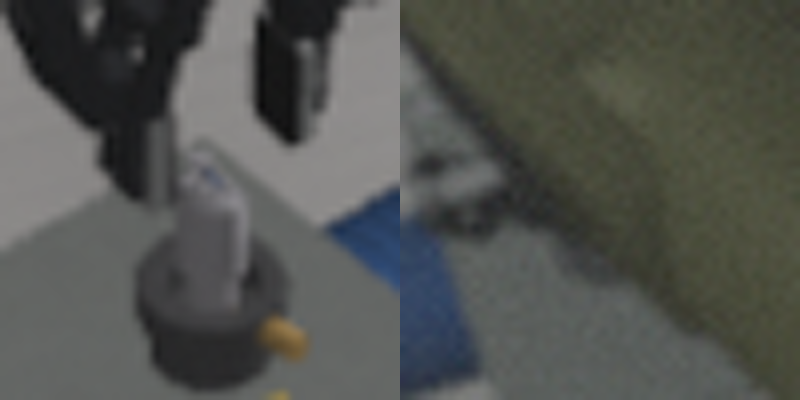

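Request:
servo_tool(slide=[[0.015, -0.001, 0], [0.021, 0, 0], [0, 0, 0]], delta_rot=[[0.5, 0, 0], [0, 0, 0], [0, 0, 0]])

```text
time_s: 14.52
ee_pos: [581.1, 2.0, 80.4]
eef_rot: [[0.007, -0.237, 0.971], [-0.004, 0.971, 0.237], [-1.0, -0.005, 0.006]]
ft_force: [0.5, -0.4, 0.7]
opening: 0.5
```

Request:
servo_tool(slide=[[0, 0, 0], [0, 0, 0], [0, 0, 0], [0, 0, 0], [0, 0, 0]], delta_rot=[[0, 0, 0], [0, 0, 0], [0, 0, 0], [0, 0, 0], [0, 0, 0]], jaw=-1)

```text
time_s: 15.15
ee_pos: [581.0, 2.3, 80.5]
eef_rot: [[0.006, -0.237, 0.971], [-0.003, 0.971, 0.237], [-1.0, -0.005, 0.005]]
ft_force: [1.1, 0.3, -1.5]
opening: 0.19
```

```bash
python3 plan.py 578 2.3 78 18
```

```text
t 15.15 tcp [581.    2.3  80.5] jaw 103.73 open 0.19 F [ 1.1  0.3 -1.5] q [ 0.55  0.74 -1.02  1.78  0.73  1.05  1.06]
slide mm [ 2.5  0.7 -2.9] rot deg [85.73  0.46 -0.01]
```

Gripped squarely again (opening 0.19). Turning clockwise about the shaft axis.

Request:
servo_tool(slide=[[0, -0.0005, -0.0003], [0, -0.0005, -0.0003], [0, -0.0005, -0.0003]], delta_rot=[[10.5, 0, 0], [10.5, 0, 0], [10.5, 0, 0]])

```text
time_s: 15.52
ee_pos: [579.8, -0.6, 80.6]
eef_rot: [[0.006, 0.318, 0.948], [-0.005, 0.948, -0.318], [-1.0, -0.003, 0.007]]
ft_force: [-0.9, 0.2, -3.4]
opening: 0.193
```

```bash
python3 plan.py 578 2.3 78 18
```

```text
t 15.525 tcp [579.8  -0.6  80.6] jaw 71.43 open 0.193 F [-0.9  0.2 -3.4] q [ 0.48  0.68 -0.87  1.78  0.63  0.98  0.6 ]
slide mm [ 2.5  2.1 -2.6] rot deg [53.43  0.43 -0.04]
```

Request:
servo_tool(slide=[[0, -0.0005, -0.0003], [0, -0.0005, -0.0003], [0, -0.0005, -0.0003], [0, -0.0005, -0.0003], [0, -0.0005, -0.0003]], delta_rot=[[10.5, 0, 0], [10.5, 0, 0], [10.5, 0, 0], [10.5, 0, 0], [10.5, 0, 0]])

```text
time_s: 16.15
ee_pos: [575.1, -2.8, 80.5]
eef_rot: [[0.003, 0.952, 0.305], [-0.007, 0.305, -0.952], [-1.0, 0.0, 0.007]]
ft_force: [-1.0, 0.3, -3.7]
opening: 0.192
```

```bash
python3 plan.py 576 0 78 18; python3 look.py 577 3.5 130 18 25
```

```text
t 16.15 tcp [575.1  -2.8  80.5] jaw 17.74 open 0.192 F [-1.   0.3 -3.7] q [ 0.35  0.6  -0.62  1.79  0.45  0.89 -0.17]
slide mm [ 2.5  1.7 -2.4] rot deg [-0.26  0.43 -0.02]
scene origin 230 163 scale 8.0
top origin 230 153 scale 8.0
```

View pics/b18.png

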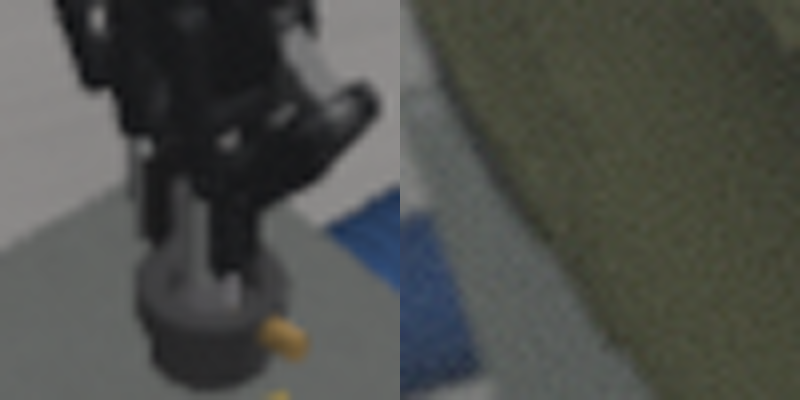

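The jaw is at 17.7°, along the drive's x of about 18°. Holding, then opening, rising and checking the flat.

Request:
servo_tool(slide=[[0, 0, 0], [0, 0, 0], [0, 0, 0]], delta_rot=[[0, 0, 0], [0, 0, 0], [0, 0, 0]])

```text
time_s: 16.62
ee_pos: [575.2, -2.8, 80.5]
eef_rot: [[0.003, 0.949, 0.316], [-0.007, 0.316, -0.949], [-1.0, 0.0, 0.008]]
ft_force: [-0.4, 0.5, -2.3]
opening: 0.191
```

Request:
servo_tool(slide=[[0, 0, 0], [0, 0, 0], [0, 0, 0], [-0.04, 0, 0], [-0.04, 0, 0]], delta_rot=[[0, 0, 0], [0, 0, 0], [0, 0, 0], [0, 0, 0], [0, 0, 0]], jaw=0.3)

```text
time_s: 17.25
ee_pos: [574.2, -1.9, 160.4]
eef_rot: [[-0.001, 0.948, 0.319], [-0.006, 0.319, -0.948], [-1.0, -0.003, 0.005]]
ft_force: [2.0, -0.0, -0.4]
opening: 0.647
```

```bash
python3 plan.py 577 3.5 120 -72; python3 look.py 577 3.5 130 19 25
```

```text
t 17.25 tcp [574.2  -1.9 160.4] jaw 18.58 open 0.647 F [ 2.  -0.  -0.4] q [ 0.38  0.52 -0.67  1.69  0.37  1.06 -0.08]
slide mm [40.4  4.5 -4.5] rot deg [90.58  0.37 -0.12]
scene origin 230 163 scale 8.0
top origin 230 153 scale 8.0
```

View pics/b19.png

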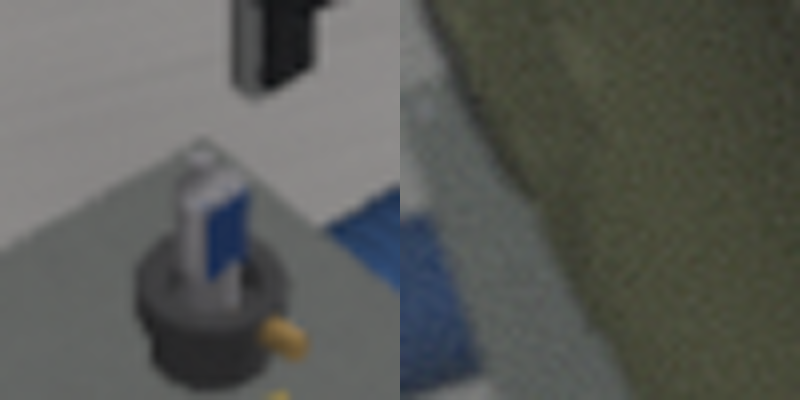

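The blue flat, crop (205–250, 190–280), now faces the mark side. Measuring its angle and the collar's screw heading.

```bash
python3 - <<'E'
from h import *
d=np.load("scene19.npz");P=pts(d)
d={k:d[k] for k in d.files}
im=cv2.resize(d["color"][183:217,247:275],(700,850),interpolation=cv2.INTER_CUBIC)[:600] # scale 25
cv2.imwrite("pics/z19.png",im)
m=mask(d,(100,110,40),(125,255,255));l=[c for c in comps(m,20) if abs(c[2][0]-258)<6];print([(c[1],c[2]) for c in l])
q=P[l[0][3]];print("flat pts",q.mean(0)); 
# angle by fitting plan line
k=cv2.fitLine(q[:,:2].astype(np.float32),cv2.DIST_HUBER,0,.01,.01).ravel();print("dir",np.rad2deg(np.arctan2(k[1],k[0])))
c=l[0][3].astype(np.uint8)*255;cnt=cv2.findContours(c,0,2)[0][0];print(cv2.minAreaRect(cnt),cnt.reshape(-1,2).tolist())
y=mask(d,(12,110,80),(32,255,255))
for i,s,c,ll in comps(y,6):
    if abs(c[0]-265)<12: print("yel",s,c,P[ll].mean(0),ray(d,*c,93))
E
```

```text
[(array([256, 188,   5,  10,  34], dtype=int32), array([257.7353, 192.3235]))]
flat pts [581.5094   6.1679 120.8727]
dir -70.90387
((258.0, 192.5), (9.0, 4.0), 90.0) [[259, 188], [258, 189], [257, 189], [256, 190], [256, 197], [259, 194], [260, 195], [260, 193], [259, 192], [259, 189], [260, 188]]
yel [263 203   5   5  14] [265.0714 204.9286] [602.9836  16.395   95.6524] [600.569   17.4526  93.    ]
yel [263 213  12  10  35] [268.8 217. ] [620.3994  19.2675  70.5962] [639.7072  10.6025  93.    ]
```

View pics/z19.png

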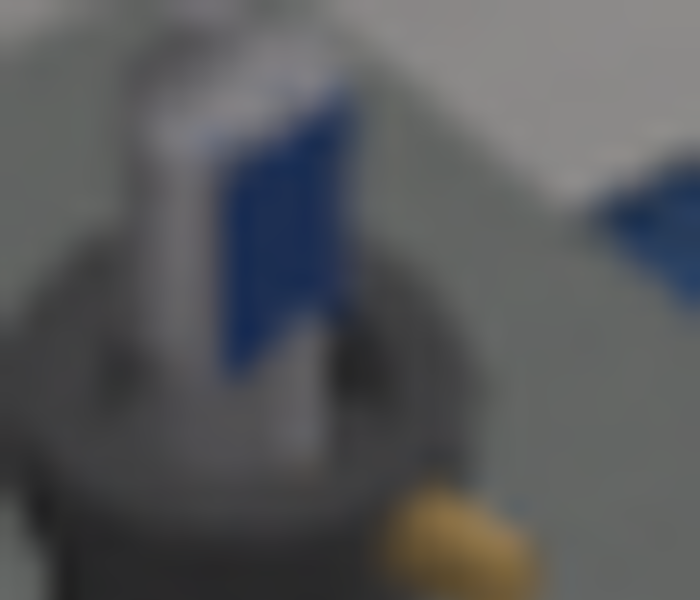

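```bash
python3 - <<'E'
from h import *
from scipy.optimize import least_squares
d=np.load("scene19.npz");d={k:d[k] for k in d.files}
cv2.imwrite("pics/c19.png",cv2.resize(d["color"][183:219,240:280],(800,720),interpolation=cv2.INTER_CUBIC))
P=pts(d);g=cv2.cvtColor(d["color"],cv2.COLOR_BGR2GRAY)
# outer contour points of the collar top: dark region mask, front-lower silhouette
m=((g<75)&(np.hypot(P[...,0]-577,P[...,1]-4)<35)&(P[...,2]>72)&(P[...,2]<110)).astype(np.uint8)*255
v,u=np.nonzero(m);print(len(u),u.min(),u.max(),v.min(),v.max())
for r in range(v.min(),v.max()+1):
    c=np.nonzero(m[r])[0]
    if len(c):print(r,c.min(),c.max(),P[r,c.min()].round(0),P[r,c.max()].round(0))
E
```

```text
225 247 265 193 211
193 250 261 [555.  -3.  99.] [566.  21. 100.]
194 249 263 [560.  -8. 101.] [572.  23. 101.]
195 248 263 [558.  -9.  96.] [573.  23.  98.]
196 247 264 [564. -14. 100.] [579.  23. 101.]
197 247 265 [565. -15.  98.] [583.  24. 101.]
198 247 265 [569. -16.  99.] [587.  23. 102.]
199 247 265 [574. -18. 101.] [590.  22. 101.]
200 247 265 [570. -17.  93.] [590.  21.  99.]
201 247 265 [574. -18.  94.] [591.  21.  96.]
202 247 263 [558. -12.  74.] [596.  14. 100.]
203 248 262 [578. -17.  91.] [595.  12.  97.]
204 248 262 [580. -18.  90.] [595.  12.  93.]
205 249 263 [574. -13.  78.] [598.  13.  92.]
206 249 264 [575. -14.  77.] [605.  13.  96.]
207 249 263 [575. -13.  73.] [589.  17.  75.]
208 250 262 [582. -13.  76.] [590.  14.  74.]
209 251 262 [583. -11.  73.] [592.  14.  72.]
210 252 260 [587. -10.  73.] [593.   8.  72.]
211 254 258 [592.  -7.  73.] [595.   2.  73.]
```

View pics/c19.png

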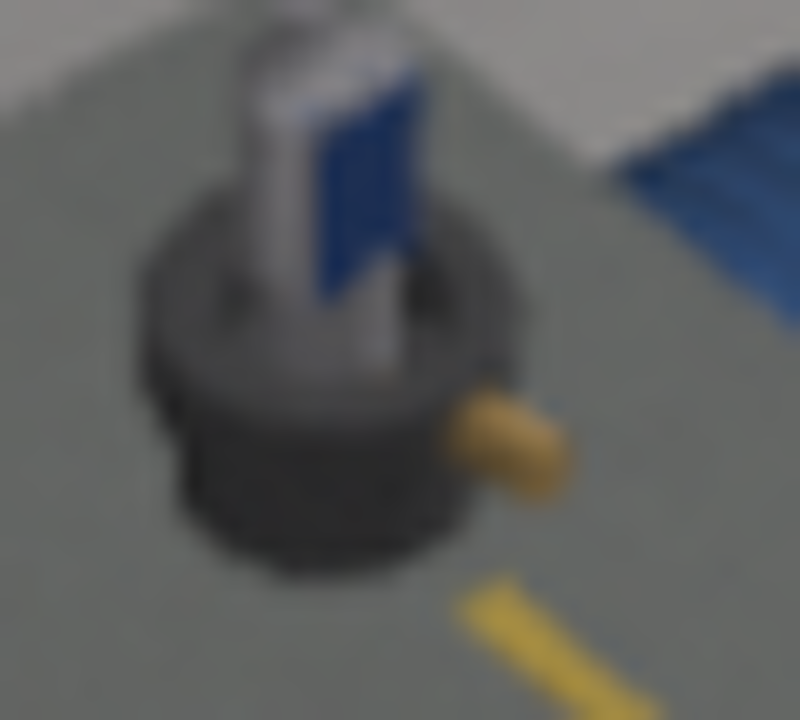

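```bash
python3 - <<'E'
from h import *
d=np.load("scene19.npz");t=np.load("top0.npz")
s=lambda x,y,z:ray(d,240+x/20-.5,183+y/20-.5,z)[:2]
a,b=s(475,422,93),s(548,468,93);print("screw base,end",a,b,np.rad2deg(np.arctan2(*(b-a)[::-1])))
for c in [(575,4.3),(576,3.5)]: print("from centre",[(np.rad2deg(np.arctan2(*(q-c)[::-1])).round(1),np.hypot(*(q-c)).round(1)) for q in (a,b)])
h=ray(t,205+322/7-.5,135+262/7-.5,95)[:2];print("top head",h,[np.rad2deg(np.arctan2(*(h-c)[::-1])) for c in [(577,3),(576,3)]])
cv2.imwrite("pics/ct0.png",cv2.resize(t["color"][152:196,234:278],(704,704),interpolation=cv2.INTER_CUBIC)[:600])
E
```

```text
screw base,end [594.9224  15.1196] [605.0952  20.2384] 26.7108279047559
from centre [(np.float64(28.5), np.float64(22.7)), (np.float64(27.9), np.float64(34.1))]
from centre [(np.float64(31.6), np.float64(22.2)), (np.float64(29.9), np.float64(33.6))]
top head [601.182   17.2028] [np.float64(30.4269961941932), np.float64(29.423286487388033)]
```

View pics/ct0.png

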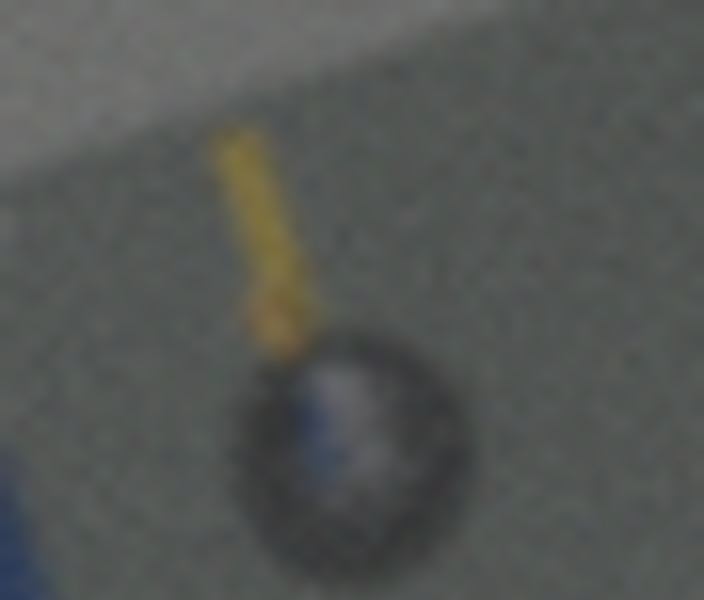

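The flat's normal is about 19° world, matching the mark (mark centre measured (620.4,19.3) against (620.5,18.9) predicted). The screw points at about 28° world, so I grip the collar at jaw −61.5° and turn it about −10° later. Rotating above the shaft.

Request:
servo_tool(slide=[[0, 0.002, -0.004], [0, 0, 0], [0, 0, 0], [0, 0, 0], [0, 0, 0]], delta_rot=[[10, 0, 0], [10, 0, 0], [10, 0, 0], [10, 0, 0], [10, 0, 0]], jaw=0.6)

```text
time_s: 17.98
ee_pos: [577.3, 3.0, 162.7]
eef_rot: [[0.008, 0.839, -0.544], [-0.006, -0.544, -0.839], [-1.0, 0.01, 0.001]]
ft_force: [0.5, 0.6, -0.3]
opening: 0.803
```

Request:
servo_tool(slide=[[0, 0, 0], [0, 0, 0], [0, 0, 0], [0, 0, 0]], delta_rot=[[10, 0, 0], [10, 0, 0], [9, 0, 0], [0, 0, 0]])

```text
time_s: 18.48
ee_pos: [576.5, 3.2, 161.0]
eef_rot: [[0.006, 0.456, -0.89], [-0.007, -0.89, -0.456], [-1.0, 0.009, -0.002]]
ft_force: [0.3, 0.4, -0.0]
opening: 0.8
```

```bash
python3 plan.py 575.5 3.2 120 -61.5
```

```text
t 18.475 tcp [576.5   3.2 161. ] jaw -62.85 open 0.8 F [ 0.3  0.4 -0. ] q [ 0.14  0.47 -0.29  1.69  0.16  1.   -1.31]
slide mm [40.9 -0.8  1. ] rot deg [-1.35 -0.12 -0.53]
```

Request:
servo_tool(slide=[[0.04, 0, 0.001], [0.03, 0, 0], [0.02, 0, 0], [0, 0, 0]], delta_rot=[[-1.2, 0, -0.5], [0, 0, 0], [0, 0, 0], [0, 0, 0]])

```text
time_s: 18.98
ee_pos: [576.5, 2.8, 68.4]
eef_rot: [[0.004, 0.49, -0.872], [0.001, -0.872, -0.49], [-1.0, 0.001, -0.004]]
ft_force: [0.4, 1.0, 0.3]
opening: 0.8
```

```bash
python3 plan.py 575.5 3.2 46 -61.5; python3 look.py 577 3.5 110 20 25
```

```text
t 18.975 tcp [576.5   2.8  68.4] jaw -60.65 open 0.8 F [0.4 1.  0.3] q [ 0.13  0.57 -0.28  1.8   0.21  0.79 -1.31]
slide mm [22.4 -0.9  0.8] rot deg [ 0.85 -0.21 -0.04]
scene origin 230 169 scale 8.0
top origin 230 154 scale 8.0
```

View pics/b20.png

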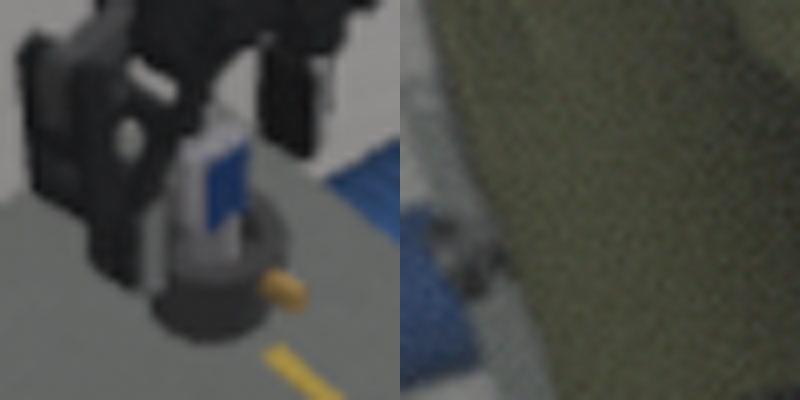

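The fingers straddle the collar, left tip at (130,285) and right tip at (290,155). Lowering to collar height and closing.

Request:
servo_tool(slide=[[0.012, 0, 0.001], [0.009, 0, 0], [0, 0, 0]], delta_rot=[[0.6, 0, 0], [0, 0, 0], [0, 0, 0]])

```text
time_s: 19.45
ee_pos: [578.4, 2.5, 49.7]
eef_rot: [[0.01, 0.48, -0.877], [0.001, -0.877, -0.48], [-1.0, 0.004, -0.01]]
ft_force: [0.2, 0.5, -0.8]
opening: 0.799
```

```bash
python3 plan.py 575.5 3.2 46 -61.5; python3 look.py 577 3.5 110 21 25
```

```text
t 19.45 tcp [578.4   2.5  49.7] jaw -61.29 open 0.799 F [ 0.2  0.5 -0.8] q [ 0.13  0.59 -0.27  1.82  0.22  0.74 -1.33]
slide mm [ 3.7 -2.1  2.2] rot deg [ 0.21 -0.55 -0.22]
scene origin 230 169 scale 8.0
top origin 230 154 scale 8.0
```

View pics/b21.png

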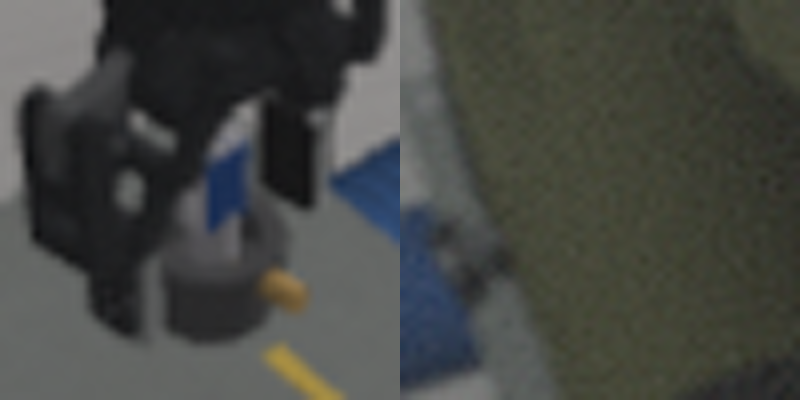

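Request:
servo_tool(slide=[[0.003, -0.0015, 0.002], [0, 0, 0]], delta_rot=[[0, -0.5, -0.2], [0, 0, 0]])

```text
time_s: 19.8
ee_pos: [576.5, 3.0, 47.6]
eef_rot: [[0.002, 0.48, -0.877], [0.0, -0.877, -0.48], [-1.0, 0.001, -0.002]]
ft_force: [-0.1, -0.1, 0.5]
opening: 0.8
```

Request:
servo_tool(slide=[[0, 0, 0], [0, 0, 0], [0, 0, 0], [0, 0, 0], [0, 0, 0]], delta_rot=[[0, 0, 0], [0, 0, 0], [0, 0, 0], [0, 0, 0], [0, 0, 0]], jaw=-1)

```text
time_s: 20.42
ee_pos: [576.8, 3.0, 48.1]
eef_rot: [[0.003, 0.48, -0.877], [0.0, -0.877, -0.48], [-1.0, 0.001, -0.002]]
ft_force: [-0.6, 0.5, 0.7]
opening: 0.51
```

```bash
python3 plan.py 575.5 3.2 46 -61.5; python3 look.py 577 3.5 110 22 25
```

```text
t 20.425 tcp [576.8   3.   48.1] jaw -61.29 open 0.51 F [-0.6  0.5  0.7] q [ 0.12  0.6  -0.27  1.82  0.22  0.75 -1.33]
slide mm [ 2.1 -0.8  1.1] rot deg [ 0.21 -0.14 -0.07]
scene origin 230 169 scale 8.0
top origin 230 154 scale 8.0
```

View pics/b22.png

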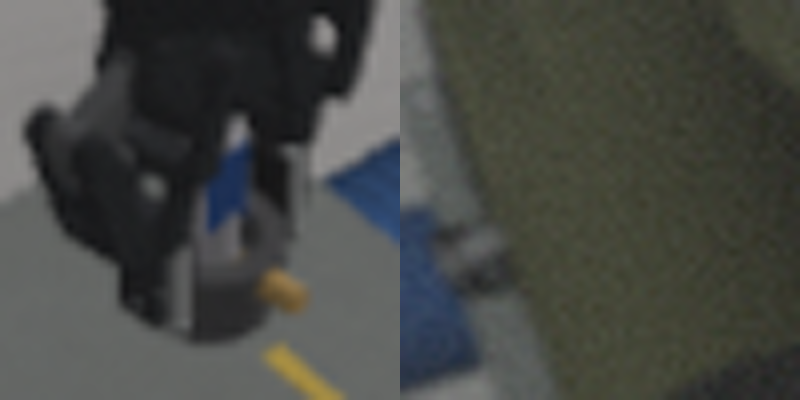

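The opening of 0.51 is about 43 mm, so the fingers are on the collar's flats. Turning 10° to square the screw with the flat.

Request:
servo_tool(slide=[[0, 0, 0], [0, 0, 0], [0, 0, 0]], delta_rot=[[5.2, 0, 0], [5.1, 0, 0], [0, 0, 0]])

```text
time_s: 20.9
ee_pos: [577.1, 2.9, 48.1]
eef_rot: [[0.003, 0.312, -0.95], [0.0, -0.95, -0.312], [-1.0, 0.001, -0.003]]
ft_force: [-0.6, -0.2, 0.1]
opening: 0.511
```

```bash
python3 plan.py 575.5 3.2 76 -71.6; python3 look.py 577 3.5 110 23 25
```

```text
t 20.9 tcp [577.1   2.9  48.1] jaw -71.84 open 0.511 F [-0.6 -0.2  0.1] q [ 0.09  0.59 -0.21  1.82  0.18  0.74 -1.47]
slide mm [-27.9  -0.7   1.3] rot deg [-0.24 -0.17 -0.05]
scene origin 230 169 scale 8.0
top origin 230 154 scale 8.0
```

View pics/b23.png

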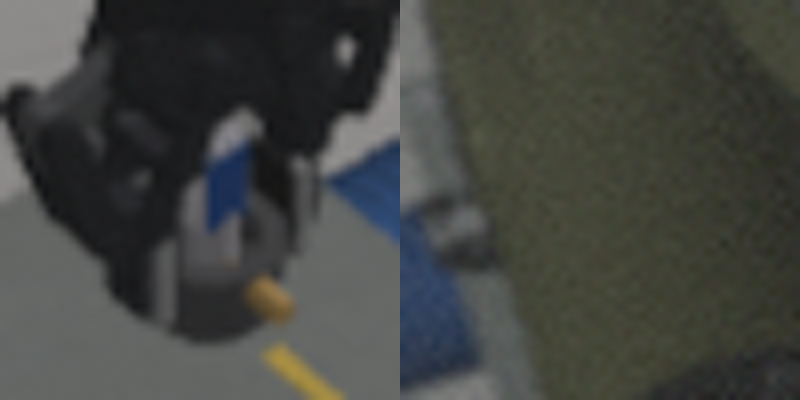

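The screw head now lines up with the mark line, base (258,285) to end (285,308). Lifting 28 mm in small steps.

Request:
servo_tool(slide=[[-0.01, 0, 0], [-0.006, 0, 0], [0, 0, 0]], delta_rot=[[0, 0, 0], [0, 0, 0], [0, 0, 0]])

```text
time_s: 21.38
ee_pos: [577.0, 2.8, 65.2]
eef_rot: [[0.003, 0.316, -0.949], [0.0, -0.949, -0.316], [-1.0, 0.001, -0.003]]
ft_force: [-0.5, 0.4, -0.8]
opening: 0.503
```

```bash
python3 plan.py 577.1 2.9 76 -71.6; python3 look.py 577 3.5 110 24 25
```

```text
t 21.375 tcp [577.    2.8  65.2] jaw -71.61 open 0.503 F [-0.5  0.4 -0.8] q [ 0.09  0.57 -0.22  1.81  0.17  0.78 -1.46]
slide mm [-10.8  -0.   -0.2] rot deg [-0.01 -0.17 -0.04]
scene origin 230 169 scale 8.0
top origin 230 154 scale 8.0
```

View pics/b24.png

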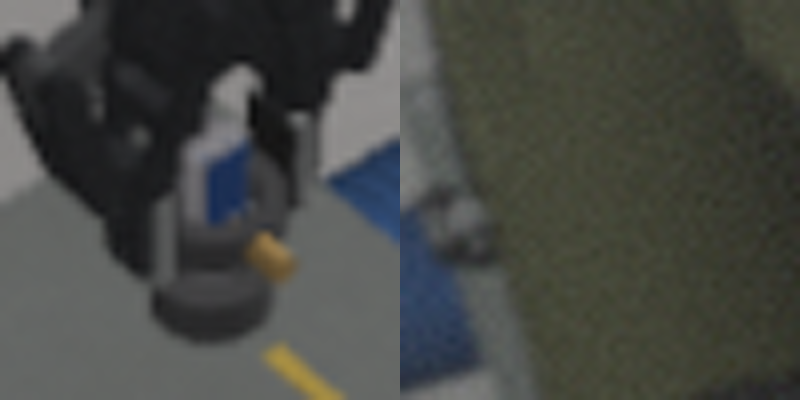

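Request:
servo_tool(slide=[[-0.006, 0, 0], [-0.004, 0, 0], [0, 0, 0]], delta_rot=[[0, 0, 0], [0, 0, 0], [0, 0, 0]])

```text
time_s: 21.85
ee_pos: [576.4, 2.8, 75.2]
eef_rot: [[0.002, 0.316, -0.949], [0.0, -0.949, -0.316], [-1.0, 0.0, -0.002]]
ft_force: [0.5, -0.8, -1.8]
opening: 0.506
```

```bash
python3 plan.py 577.1 2.9 76 -71.6; python3 look.py 577 3.5 110 25 25;  python3 - <<'E'
from h import *
d=np.load("scene25.npz");P=pts(d)
cv2.imwrite("pics/c25.png",cv2.resize(d["color"][178:212,242:276],(800,800),interpolation=cv2.INTER_CUBIC)[:600])
y=mask(d,(12,110,80),(32,255,255))
for i,s,c,ll in comps(y,6):
    if abs(c[0]-265)<12: print("yel",s,c,P[ll].mean(0),P[ll][:,2].min(),P[ll][:,2].max(),ray(d,*c,121))
g=cv2.cvtColor(d["color"],cv2.COLOR_BGR2GRAY)
for r in range(186,212): print(r,[(int(u),int(g[r,u]),*P[r,u].round(0).astype(int).tolist()) for u in (254,257,260)])
E
```

```text
t 21.85 tcp [576.4   2.8  75.2] jaw -71.61 open 0.506 F [ 0.5 -0.8 -1.8] q [ 0.1   0.56 -0.22  1.8   0.16  0.8  -1.46]
slide mm [-0.8  0.1 -0.7] rot deg [-0.01 -0.1  -0.02]
scene origin 230 169 scale 8.0
top origin 230 154 scale 8.0
yel [261 195   5   6  15] [263.2 197.6] [647.6772  -7.8669 168.4592] 119.43582142115443 808.9668119443428 [602.5655  11.3576 121.    ]
yel [263 213  12  10  35] [268.8 217. ] [620.8983  19.0416  71.1796] 69.21953697778504 73.02600523485052 [663.7578  -0.2524 121.    ]
186 [(254, 103, 575, -1, 137), (257, 126, 577, 6, 137), (260, 95, 577, 13, 135)]
187 [(254, 117, 576, -1, 135), (257, 124, 578, 6, 135), (260, 61, 579, 13, 134)]
188 [(254, 123, 580, -3, 136), (257, 92, 581, 4, 135), (260, 45, 581, 12, 132)]
189 [(254, 112, 583, -4, 136), (257, 53, 581, 4, 132), (260, 48, 582, 12, 130)]
190 [(254, 105, 580, -3, 130), (257, 46, 584, 3, 132), (260, 49, 579, 13, 124)]
191 [(254, 104, 582, -4, 129), (257, 46, 583, 4, 127), (260, 55, 579, 13, 120)]
192 [(254, 104, 583, -4, 126), (257, 45, 582, 4, 123), (260, 57, 579, 13, 117)]
193 [(254, 86, 586, -5, 126), (257, 
[... 724 characters left out ...]
 64, 581, 13, 86)]
203 [(254, 75, 581, -3, 88), (257, 79, 583, 4, 88), (260, 64, 584, 11, 86)]
204 [(254, 68, 583, -4, 87), (257, 70, 582, 4, 84), (260, 65, 585, 11, 84)]
205 [(254, 66, 585, -4, 86), (257, 65, 1255, -267, 809), (260, 65, 591, 8, 87)]
206 [(254, 66, 587, -5, 85), (257, 65, 592, 0, 87), (260, 57, 592, 8, 84)]
207 [(254, 52, 592, -7, 87), (257, 50, 593, 0, 85), (260, 47, 595, 7, 84)]
208 [(254, 43, 589, -6, 80), (257, 43, 594, 0, 83), (260, 44, 593, 8, 80)]
209 [(254, 41, 588, -6, 76), (257, 43, 592, 0, 78), (260, 44, 594, 7, 77)]
210 [(254, 42, 589, -6, 74), (257, 40, 592, 1, 74), (260, 54, 594, 8, 73)]
211 [(254, 52, 591, -7, 72), (257, 56, 591, 1, 70), (260, 89, 596, 7, 72)]
```

View pics/c25.png

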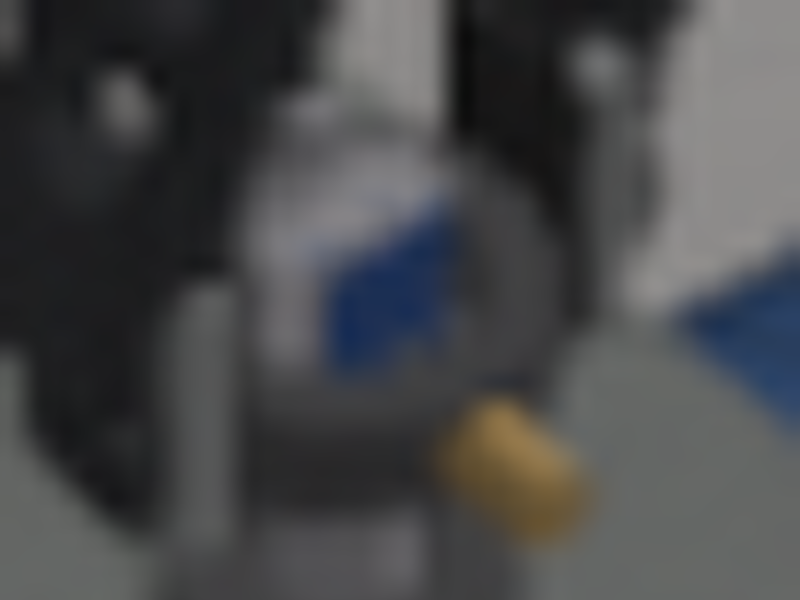

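```bash
python3 - <<'E'
from h import *
d=np.load("scene25.npz");P=pts(d)
s=lambda x,y,z=120.5:ray(d,242+x*.0425-.5,178+y*.0425-.5,z)[:2]
a,b=s(468,437),s(553,497);print(a,b,np.rad2deg(np.arctan2(*(b-a)[::-1])),np.hypot(*(b-a)))
# side silhouettes of head: two long edges
for p,q in (((500,400),(585,465)),((440,470),(525,540))):
    a,b=s(*p),s(*q);print(a,b,np.rad2deg(np.arctan2(*(b-a)[::-1])))
m=(P[...,2]>124)&(P[...,2]<131)&(np.hypot(P[...,0]-577,P[...,1]-4)<26)&(np.hypot(P[...,0]-576,P[...,1]-4)>13)
q=P[m];print(m.sum(),q.mean(0),q.min(0),q.max(0))
print("line head->axis", [np.rad2deg(np.arctan2(*(s(553,497)-c)[::-1])).round(1) for c in ((576,3.5),(577,3))])
E
```

```text
[595.8827   9.5654] [606.7112  14.1546] 22.96734486050927 11.76084415315326
[592.1383  14.4831] [603.6832  18.7899] 20.458089326519712
[599.2172   5.2606] [611.2744   9.3357] 18.674411127104783
88 [584.674   11.0662 127.1325] [557.3009 -15.5045 124.152 ] [601.9251  28.3246 130.7643]
line head->axis [np.float64(19.1), np.float64(20.6)]
```

The collar top is at z≈127, so its centre is at about 120–121 mm, which is mid-flat. The screw heading is 19–22° against the flat's 18.5°, and the sideways offset is about 1 mm. Now pulling it across along tool +z.

Request:
servo_tool(slide=[[0, 0, 0.002], [0, 0, 0.002], [0, 0, 0.0]], delta_rot=[[0, 0, 0], [0, 0, 0], [0, 0, 0]])

```text
time_s: 22.32
ee_pos: [573.7, 2.0, 74.8]
eef_rot: [[0.004, 0.316, -0.949], [0.001, -0.949, -0.316], [-1.0, 0.0, -0.004]]
ft_force: [0.6, 0.1, -1.7]
opening: 0.504
```

```bash
python3 plan.py 576.4 2.8 75.5 -71.6
```

```text
t 22.325 tcp [573.7   2.   74.8] jaw -71.59 open 0.504 F [ 0.6  0.1 -1.7] q [ 0.1   0.56 -0.22  1.81  0.16  0.79 -1.46]
slide mm [-0.7  0.1 -2.9] rot deg [ 0.01 -0.24 -0.02]
```

Request:
servo_tool(slide=[[-0.0005, 0, 0.002], [0, 0, 0.002]], delta_rot=[[0, -0.2, 0], [0, 0, 0]])

```text
time_s: 22.58
ee_pos: [573.5, 2.0, 75.8]
eef_rot: [[0.008, 0.317, -0.949], [0.002, -0.949, -0.317], [-1.0, 0.001, -0.008]]
ft_force: [8.5, 1.2, -5.8]
opening: 0.505
```

```bash
python3 plan.py 576.4 2.8 75.5 -71.6; python3 look.py 577 3.5 110 26 25
```

```text
t 22.575 tcp [573.5   2.   75.8] jaw -71.55 open 0.505 F [ 8.5  1.2 -5.8] q [ 0.1   0.55 -0.22  1.81  0.16  0.79 -1.45]
slide mm [ 0.4  0.1 -3. ] rot deg [ 0.05 -0.44 -0.04]
scene origin 230 169 scale 8.0
top origin 230 154 scale 8.0
```

View pics/b26.png

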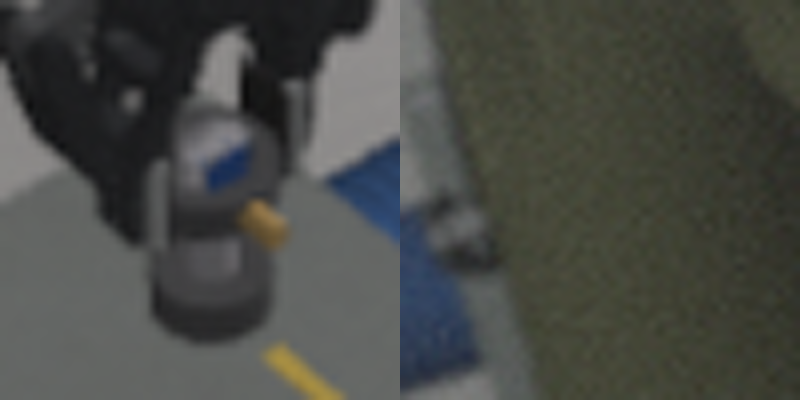

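The screw is in contact (Fx ≈ 8.5 N). Pressing a little more firmly, then checking level and height.

Request:
servo_tool(slide=[[0, 0, 0.003], [0, 0, 0.003]], delta_rot=[[0, -0.3, 0], [0, 0, 0]])

```text
time_s: 22.92
ee_pos: [573.7, 2.1, 76.7]
eef_rot: [[0.013, 0.318, -0.948], [0.003, -0.948, -0.318], [-1.0, 0.001, -0.014]]
ft_force: [11.3, 2.9, -6.4]
opening: 0.505
```

```bash
python3 plan.py 573.5 2 75.5 -71.6; python3 look.py 577 3.5 110 27 25; python3 plan.py 573.5 2 75.5 -71.6;python3 - <<'E'
from h import *
d=np.load("scene27.npz");P=pts(d);g=cv2.cvtColor(d["color"],cv2.COLOR_BGR2GRAY)
cv2.imwrite("pics/c27.png",cv2.resize(d["color"][178:212,242:276],(800,800),interpolation=cv2.INTER_CUBIC)[:600])
for u in(250,253,256,259,262): print(u,[(r,*P[r,u].round(0).astype(int).tolist()) for r in range(191,201)])
m=(g<90)&(P[...,2]>122)&(P[...,2]<133)&(np.hypot(P[...,0]-573,P[...,1]-3)<24)&(np.hypot(P[...,0]-573,P[...,1]-3)>15)&(mask(d,(95,90,40),(130,255,255))==0)
q=P[m];A=np.c_[q[:,:2]-[573,3],np.ones(len(q))];print(len(q),np.linalg.lstsq(A,q[:,2],rcond=None)[0])
E
```

```text
t 22.925 tcp [573.7   2.1  76.7] jaw -71.48 open 0.505 F [11.3  2.9 -6.4] q [ 0.1   0.55 -0.23  1.81  0.16  0.78 -1.45]
slide mm [ 1.2 -0.   0.2] rot deg [ 0.12 -0.78 -0.08]
scene origin 230 169 scale 8.0
top origin 230 154 scale 8.0
t 23.025 tcp [573.7   2.1  76.8] jaw -71.48 open 0.502 F [ 9.8  2.3 -6.5] q [ 0.1   0.55 -0.23  1.81  0.16  0.78 -1.45]
slide mm [1.3 0.  0.2] rot deg [ 0.12 -0.8  -0.08]
250 [(191, 592, -17, 142), (192, 590, -16, 137), (193, 591, -17, 135), (194, 588, -16, 129), (195, 589, -16, 127), (196, 591, -17, 126), (197, 591, -17, 123), (198, 592, -17, 120), (199, 592, -17, 117), (200, 567, -8, 88)]
253 [(191, 578, -5, 126), (192, 583, -6, 128), (193, 587, -8, 129), (194, 590, -9, 128), (195, 591, -9, 126), (196, 590, -9, 122), (197, 594, -11, 123), (198, 573, -2, 98), (199, 571, -2, 92), (200, 573, -2, 91)]
256 [(191, 583, 1, 128), (192, 587, 0, 129), (193, 593, -3, 132), (194, 592, -2, 128), (195, 594, -3, 126), (196, 592, -2, 121), (197, 592, -2, 118), (198, 594, -3, 117), (199, 583, 2, 102), (200, 583, 1, 99)]
259 [(191, 584, 8, 127), (192, 588, 7, 127), (193, 591, 5, 128), (194, 592, 5, 125), (195, 594, 4, 125), (196, 593, 5, 120), (197, 597, 3, 121), (198, 581, 10, 101), (199, 581, 10, 97), (200, 581, 10, 94)]
262 [(191, 589, 14, 129), (192, 591, 13, 128), (193, 594, 12, 127), (194, 595, 11, 126), (195, 599, 10, 127), (196, 600, 9, 125), (197, 602, 9, 123), (198, 570, 22, 86), (199, 572, 22, 85), (200, 576, 20, 86)]
95 [ -0.0269   0.0423 128.0003]
```

View pics/c27.png

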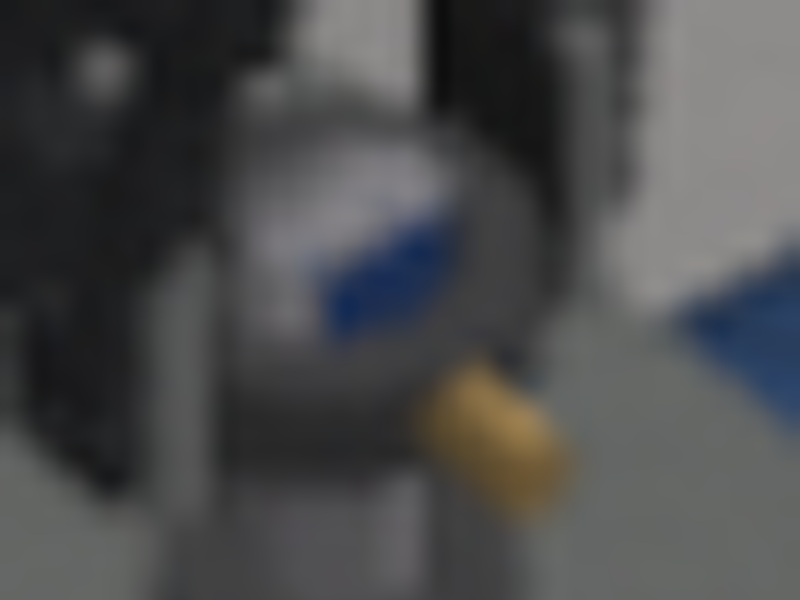

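The collar is level (slopes under 0.05 rad), its top is at z 128.0 so its centre is at 121, and the push is about 10 N. I'll check that the push persists with the arm simply holding.

```bash
python3 - <<'E'
from bench import env
from h import *
for i in range(20):
    d=env.snapshot("scene")
    if i%4==3:
        s=env.read_state();print(round(s["time_s"],2),s["ft_force"].round(1),s["ee_pos"].round(1),round(s["opening"],3))
np.savez("scene28.npz",**d)
P=pts(d);red=mask(d,(0,100,30),(8,255,255))|mask(d,(172,100,30),(180,255,255))
sel=(red>0)&(P[...,2]>95)&(np.abs(P[...,0]-609)<40)&(np.abs(P[...,1]+96)<40);print("plug top z",np.median(P[sel][:,2]))
b=[c for c in comps(mask(d,(100,110,40),(125,255,255)),8) if abs(c[2][0]-258)<8 and c[2][1]<205]
for c in b:
    q=P[c[3]];k=cv2.fitLine(q[:,:2].astype(np.float32),cv2.DIST_HUBER,0,.01,.01).ravel();print("flat",q.mean(0),"line dir",np.rad2deg(np.arctan2(k[1],k[0])))
s=lambda x,y,z=121:ray(d,242+x*.0425-.5,178+y*.0425-.5,z)[:2]
for p,q in (((480,360),(568,430)),((420,430),(505,510)),((450,400),(540,475))):
    a,b=s(*p),s(*q);print("screw",a,b,np.rad2deg(np.arctan2(*(b-a)[::-1])))
E
```

```text
23.23 [ 9.7  2.9 -4.5] [573.7   2.1  76.9] 0.501
23.43 [ 9.3  2.3 -6.2] [573.7   2.1  76.9] 0.506
23.62 [10.1  1.4 -6.7] [573.7   2.1  76.8] 0.506
23.82 [10.   2.7 -4.7] [573.7   2.   76.9] 0.51
24.02 [ 9.5  3.3 -6.1] [573.7   2.1  76.9] 0.503
plug top z 97.93739860264469
flat [581.0684   6.9279 128.9212] line dir -70.0178
screw [586.5945  14.5875] [598.9821  18.9122] 19.24465186216092
screw [593.7414   5.3312] [607.1763   8.8922] 14.845249001533652
screw [590.8434   9.6761] [603.8701  13.9348] 18.103615330227033
```

Over the last second the push held steady at about 10 N. The plug is home (top z 97.9), the flat's normal is about 20° and the screw heading about 18°, with a sideways offset of roughly 0.5 mm. Handing in.

```bash
python3 -c "
from bench import env
print(env.finish_job())"
```

```text
the job is handed in; nothing more can be done
None
```

I finished every step and handed the job in at about 24 s, with the gripper still holding the collar against the flat. No verdict is reported, so what follows is from my own last checks.

- **Plug:** it is fully home. It seated with a 48 N reaction, its top reads 97.9 mm against 98 expected, and it was still there at the end.
- **Shaft:** pinched squarely across the flat, reading about 16.5 mm on the jaws. It was turned from about 1.49 rad until the flat's normal was 18–20° in world, against about 18° for the mark. I regripped half a turn round because joint 7 would have passed its limit.
- **Collar:** held on its flats at about 43 mm.
  - **Height and level:** its centre is about 121 mm high (mid-flat), with slopes under 0.05 rad.
  - **Screw:** it heads 15–19° in world, within about 5° of the flat's normal, and is about 0.5 mm off sideways.
  - **Push:** it held steady at about 10 N for a full second before hand-in.
- **Bystanders:** the arm never touched the jar, sprocket or hex key as far as I saw, but I did not measure them again at the end.

**Disagreements:**
- **Fingertips:** they really sit about 34 mm behind the reported TCP. My first grasp closed just above the plug without disturbing it, and I allowed for the difference after that.
- **Cameras:** the two views differed by 2–3 mm on some points. I placed the plug using the scene view alone.

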